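# Make up two optics kits

### The arm

A 7-joint arm with a two-finger parallel gripper is mounted at the origin on the work surface. World frame = base frame: x ahead of the robot, y to its left, z up, the work surface at z = 0. Lengths are in m, angles in rad, forces in N, time in s.
With the tool pointing down it reaches from about 0.4 to 0.85 m from the base axis. Payload 10.4 kg.
Tool frame: the origin (TCP) lies between the finger pads; the fingertips stand 8 mm ahead of it and the grasp point (between the pads) lies 11 mm behind it; z points along the fingers, x is the direction in which the jaws open and shut, and the axes are right-handed (so a half turn about z gives the same grasp; the last joint's range is limited). The gripper opens to 87 mm and grips with 3 to 60 N. Pads are 19 mm wide; open, the fingers measure 117 mm over their backs; the gripper's body (75 mm by 190 mm) begins 51 mm behind the grasp point.
Start: joints at [1.106, 0.332, -0.065, 1.46, 0.022, 1.35, -0.088], TCP at [0.267, -0.565, 0.231] pointing down, gripper open.
Joint ranges: [-2.6, 2.6], [-0.5, 2.12], [-1.47, 1.34], [0.16, 2.42], [-1.27, 4.41], [0.06, 2.06], [-2.6, 2.6]. Speed limits (rad/s): [2.22, 2.22, 2.79, 2.79, 3.14, 3.14, 3.14].

### API

Orientations are given as a unit quaternion [x, y, z, w].
In Python, from bench import r, viewer gives the robot as it stands.
- The arm moves only by the tool apply_moves, never from a script. Its argument "increments" is a list of rows, each an object with "grip": the closure in counts, from 0 (fully open) to 255 (shut); "xyz": the shift along the tool's x, y, z in mm, a list of three; "rotation": the turn, a rotation vector about the tool's x, y, z in degrees, a list of three. A call has 1 to 5 rows; each row is the pose to reach, as a shift and turn from the pose measured when the call began, along the tool's axes at that moment; what a row does not reach only later rows make up. A row lasts 1/8 s, in which the tool goes at most 62.5 mm and 10.7 degrees, less where a joint would pass 70% of its speed; a pose out of reach is approached as far as the arm can. A call with a gripper value outside its range is refused whole. The fingers move at their own pace and stop on an object; "squeeze" is the grip in N (left out, the last holds). Time passes only in rows, so rows that repeat a pose let the fingers close. It gives the time, the measured TCP pose, the force and the opening at its end, in the units of the state.
- r.read_state(): the state, without advancing time (a new reading comes with each control period).
- viewer.camera(name): name is "scene" or "side" or "wrist"; returns a dict with "img" (400x640x3 uint8, blue, green, red), "range_z" (400x640 float32, m along the optical axis (not along the pixel's ray), 0 where there is no reading), "vertical_fov" (degrees; the focal length in pixels is half the picture's height over the tangent of half this angle, whatever the lens; pixels are square), "cx", "cy" (the principal point, pixels), "D" ([k1, k2, p1, p2, k3] as OpenCV has them; the pictures are not rectified), "rvec" (rotation vector, rad) and "tvec" (3), from world to camera coordinates, as OpenCV has them. Camera axes: x right, y down, z forward; pixel columns grow to the right and rows downward; lengths in m; the calibration is good to about 2 mm. A picture is of the moment at which its call begins.
- r.close_job(): hands the job in, once; it reports no verdict.
The state is a dict: "time": time; "joint_positions": joint angles; "joint_vel": joint speeds; "joint_torque": joint torques, N m; "ee_pos": TCP position; "eef_rot": TCP orientation; "ft_force": force on the tool from outside, world axes, zero at the start; "torque": the same for the moment, N m; "width": finger opening in m.
Only numpy, scipy, OpenCV 4.12 (cv2) and the standard library are available. Lean on these libraries where they do the work, as an engineer would, in place of code of your own. Each camera call takes 0.05 s, during which the arm holds its last target.

### The job

Make up two optics kits from the stock on the laser bench: the green filter holder, the brass post and the mirror mount go into the blue tray, the amber filter holder (orange top) and the black post into the yellow tray. Stand each filter holder in its tray's white bay, each post in the black bay and the mirror mount in the grey bay, upright, flat on the bay floor and let go. Leave the red filter holder and the white-capped lens tube standing where they are.

Things in the scene. Friction and masses are not known exactly. Their poses are not given: they have to be found in the camera images.
- green_filter: Filter holder: black foot 40 x 28 x 8 mm high, on it a black upright plate 44 mm wide (its x), 14 mm thick (its y), round green glass in both faces, and a bright green top edge; 56 mm high in all, about 0.09 kg. Grip it across the 14 mm thickness near the top. Origin: centre of the underside, z up.
- amber_filter: Filter holder: black foot 40 x 28 x 8 mm high, on it a black upright plate 44 mm wide (its x), 14 mm thick (its y), round amber glass in both faces, and a bright orange top edge; 56 mm high in all, about 0.09 kg. Grip it across the 14 mm thickness near the top. Origin: centre of the underside, z up.
- red_filter: Leave alone. Filter holder: black foot 40 x 28 x 8 mm high, on it a black upright plate 44 mm wide (its x), 14 mm thick (its y), round red glass in both faces, and a bright red top edge; 56 mm high in all, about 0.09 kg. Origin: centre of the underside, z up.
- brass_post: Brass-coloured optics post: round foot 32 mm across and 7 mm high, round shaft 25 mm across up to 52 mm, with a thin 6 mm wide steel stud 6 mm tall on top that is only seen; 0.14 kg. Origin: centre of the underside, z up. Grip the shaft from above, from any side.
- black_post: Black optics post: round foot 32 mm across and 7 mm high, round shaft 25 mm across up to 52 mm, with a thin 6 mm wide steel stud 6 mm tall on top that is only seen; 0.14 kg. Origin: centre of the underside, z up. Grip the shaft from above, from any side.
- mirror_mount: Mirror mount: dark foot 36 x 34 x 8 mm high, grey upright plate 36 mm wide (its x), 16 mm thick (its y) and 52 mm high in all; a round mirror 31 mm across stands out 5 mm on its +y face and two brass knobs stick out on its -y face to 21 mm from the middle; 0.12 kg. Grip it across its 36 mm width (along x) near the top. Origin: centre of the underside, z up.
- lens_tube: Leave alone. Short aluminium lens tube standing among the stock, 28 mm across, with a white cap 31 mm across; 38 mm high. Origin: centre of the underside.
- blue_tray: Blue-walled kit tray, fixed to the bench at any yaw: 184 mm long (its x) and 68 mm wide (its y), with three bays in a row, each 56 x 56 mm inside with a floor 4 mm above the bench; all walls and dividers are 4 to 6 mm thick and reach 12 mm above the bench. Bay centres along the tray's x: white floor at +60 mm, black floor at 0, grey floor at -60 mm. Origin: under the middle of the black bay, at bench height.
- yellow_tray: Yellow-walled kit tray, fixed to the bench at any yaw: 184 mm long (its x) and 68 mm wide (its y), with three bays in a row, each 56 x 56 mm inside with a floor 4 mm above the bench; all walls and dividers are 4 to 6 mm thick and reach 12 mm above the bench. Bay centres along the tray's x: white floor at +60 mm, black floor at 0, grey floor at -60 mm. Origin: under the middle of the black bay, at bench height.
There are look-alikes about, which are no part of the job. Leave any purple look-alike of the black_post alone.

How it is judged:
At the end, for the whole second after the job is handed in: Each of the five stands in its bay of its tray: origin within 15 mm of the bay centre along both tray axes and at most 8 mm above the bench, upright within 0.1 rad, at rest; the red filter holder and the lens tube are upright (0.1 rad) and within 20 mm of where they began (x of green_filter in the frame of blue_tray between 0.045 and 0.075 m and y of green_filter in the frame of blue_tray between -0.015 and 0.015 m and z of each of green_filter, brass_post, mirror_mount in the frame of blue_tray below 0.008 m and angle between each of green_filter, brass_post, mirror_mount, amber_filter, black_post, red_filter, lens_tube's own z axis and vertical below 0.1 rad and linear speed of each of green_filter, brass_post, mirror_mount, amber_filter, black_post below 0.02 m/s and angular speed of each of green_filter, brass_post, mirror_mount, amber_filter, black_post below 0.3 rad/s and x of brass_post in the frame of blue_tray between -0.015 and 0.015 m and y of brass_post in the frame of blue_tray between -0.015 and 0.015 m and x of mirror_mount in the frame of blue_tray between -0.075 and -0.045 m and y of mirror_mount in the frame of blue_tray between -0.015 and 0.015 m and x of amber_filter in the frame of yellow_tray between 0.045 and 0.075 m and y of amber_filter in the frame of yellow_tray between -0.015 and 0.015 m and z of each of amber_filter, black_post in the frame of yellow_tray below 0.008 m and x of black_post in the frame of yellow_tray between -0.015 and 0.015 m and y of black_post in the frame of yellow_tray between -0.015 and 0.015 m and distance of each of red_filter, lens_tube from where it was at the start of the episode below 0.02 m); the robot touches nothing.
It fails at once if the red filter holder or the lens tube is moved more than 20 mm (distance of any of red_filter, lens_tube from where it was at the start of the episode above 0.02 m).
It also fails if it takes over 112 s, if anything falls off the work surface, if the arm or the gripper's body presses on something with over 40 N, if the wrist force passes 120 N, or if a joint passes its speed limit or range.

## Working session

There is one attempt and no reset: what is moved stays moved. The work goes in short steps, Python scripts to look and compute and a tool call to move; the robot and the scene stay as the last step left them, time stands still between calls to the robot, and variables do not carry over. Pictures are saved under pics/ and viewed, and the job is handed in when it is done.

Besides the shell and the picture viewer there is one more tool, called by a JSON object that holds its "op" and its "data". apply_moves: Moves the arm, as the interface text tells. Its arguments: {"type":"object","properties":{"increments":{"type":"array","items":{"type":"object","properties":{"grip":{"type":"number"},"xyz":{"type":"array","items":{"type":"number"}},"rotation":{"type":"array","items":{"type":"number"}}}}},"squeeze":{"type":"number"}},"required":["increments"]}

```bash
ls; mkdir -p pics; cat > h.py <<'E'
import numpy as np, cv2
from bench import r, viewer
from scipy.spatial.transform import Rotation as R
def K(c):
    h,w=c["img"].shape[:2]; f=h/2/np.tan(np.radians(c["vertical_fov"])/2)
    return np.array([[f,0,c["cx"]],[0,f,c["cy"]],[0,0,1.]])
def cam(n):
    c=viewer.camera(n); c=dict(c); c["img"]=np.array(c["img"]); 
    c["K"]=K(c); c["R"]=cv2.Rodrigues(np.array(c["rvec"],float))[0]; c["t"]=np.array(c["tvec"],float).ravel(); c["D"]=np.array(c["D"],float); return c
def und(c,p):
    return cv2.undistortPoints(np.array(p,float).reshape(-1,1,2),c["K"],c["D"]).reshape(-1,2)
def toplane(c,p,z):
    n=und(c,p); d=np.c_[n,np.ones(len(n))]@c["R"]; o=-c["R"].T@c["t"]
    s=(z-o[2])/d[:,2]; return o+d*s[:,None]
def cloud(c):
    h,w=c["img"].shape[:2]; u,v=np.meshgrid(np.arange(w),np.arange(h))
    n=und(c,np.c_[u.ravel(),v.ravel()]); z=np.array(c["range_z"]).ravel()
    P=(np.c_[n,np.ones(len(n))]*z[:,None]-c["t"])@c["R"]; P[z==0]=np.nan
    return P.reshape(h,w,3)
def proj(c,P):
    return cv2.projectPoints(np.array(P,float).reshape(-1,1,3),np.array(c["rvec"],float),c["t"],c["K"],c["D"])[0].reshape(-1,2)
E
python3 - <<'E'
from h import *
print(r.read_state())
for n in ["scene","side","wrist"]:
    c=cam(n); cv2.imwrite(f"pics/{n}0.png",c["img"]); print(n,c["vertical_fov"],c["cx"],c["cy"],c["D"],-c["R"].T@c["t"],c["R"][2])
    np.save(f"{n}0.npy",c,allow_pickle=True)
E
```

```text
pics
{'time': 0.0, 'joint_positions': array([ 1.10640097,  0.33289379, -0.06469649,  1.4609328 ,  0.02155642,
        1.34987674, -0.08847041]), 'joint_vel': array([ 0.00129375, -0.00052432, -0.00055218, -0.00066629, -0.00021524,
        0.0007412 ,  0.000362  ]), 'joint_torque': array([-1.17687858e-03, -6.23252106e+01,  2.38607847e-02, -3.89903247e+01,
       -6.15055952e-02,  3.95669206e-02,  1.21986595e-04]), 'ee_pos': array([ 0.26707709, -0.56465571,  0.22974428]), 'eef_rot': array([ 8.44865764e-01, -5.34977887e-01, -6.04880931e-04, -3.69543299e-04]), 'ft_force': array([-0.57656052, -0.18762284, -0.11316722]), 'torque': array([ 0.00968769,  0.03814752, -0.04646925]), 'width': 0.08712933700567642}
scene 47.1826957128865 316.5213855789726 200.4122874934977 [-0.0682438  0.         0.         0.         0.       ] [1.29935282 0.13581542 0.73785416] [-0.71155521 -0.14251232 -0.68802574]
side 54.46683425742958 315.6453851829439 197.11447523525428 [0.01129697 0.         0.         0.         0.        ] [ 0.12420019 -0.422043    0.51114931] [ 0.56689439  0.52683856 -0.63330237]
wrist 71.51540745840158 319.15602815703886 202.30828111435756 [-0.03663815  0.          0.          0.          0.        ] [ 0.33603223 -0.53054278  0.38509336] [-0.25900791 -0.12037557 -0.95834473]
```

View pics/scene0.png

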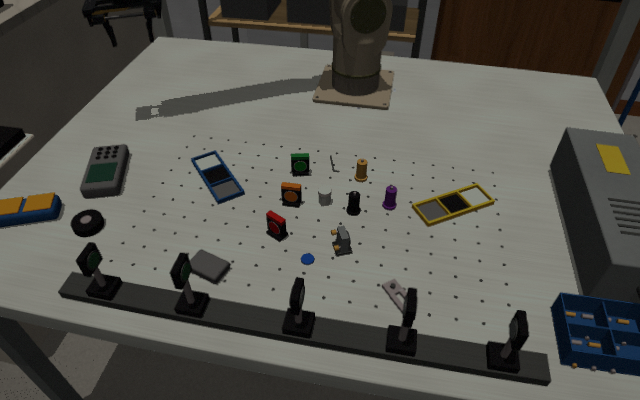

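View pics/side0.png

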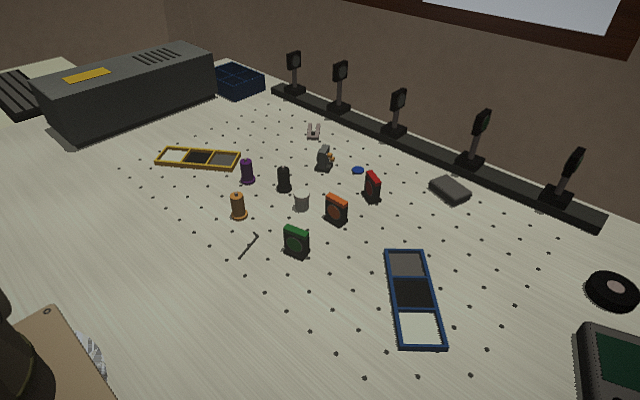

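View pics/wrist0.png

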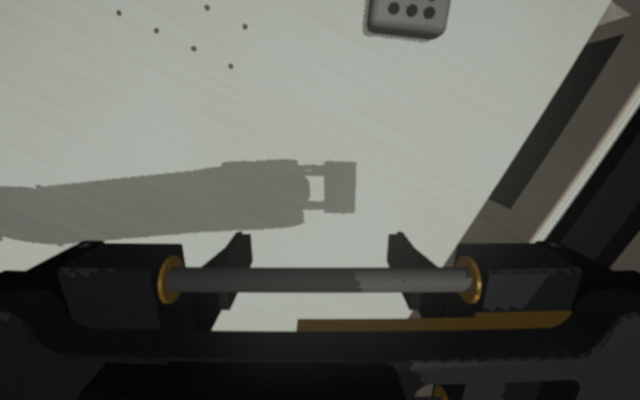

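The scene view shows the green (300,163), orange (291,194) and red (277,225) holders, the brass post (362,170), the black post (354,203) with its purple look-alike (390,197), the lens tube (325,197), the mirror mount (342,240), the blue tray (217,175) and the yellow tray (453,204). The side view shows the same objects. The only pair I could confuse is black and purple. Next I'll take close crops and measure.

```bash
python3 - <<'E'
from h import *
s=np.load("scene0.npy",allow_pickle=True).item(); d=np.load("side0.npy",allow_pickle=True).item()
a=cv2.resize(s["img"][140:270,180:505],None,fx=2.4,fy=2.4,interpolation=cv2.INTER_CUBIC)
b=cv2.resize(d["img"][110:360,150:460],None,fx=2.4,fy=2.4,interpolation=cv2.INTER_CUBIC)
cv2.imwrite("pics/sc_crop.png",cv2.convertScaleAbs(a,alpha=1.6,beta=20)); cv2.imwrite("pics/sd_crop.png",cv2.convertScaleAbs(b,alpha=1.6,beta=20))
for n,c,bx in [("scene",s,dict(green=(288,150,312,180),amber=(279,180,304,208),red=(264,210,290,240),brass=(354,155,370,182),black=(345,188,362,217),purple=(382,182,398,210),lens=(317,186,333,207),mirror=(328,224,354,256),)),
  ("side",d,dict(green=(280,220,313,262),amber=(324,190,350,230),red=(362,168,384,206),brass=(228,190,249,222),black=(275,164,294,195),purple=(239,156,256,186),lens=(292,190,311,213),mirror=(313,143,336,174)))]:
    P=cloud(c); np.save(n+"P.npy",P)
    for k,(x0,y0,x1,y1) in bx.items():
        Q=P[y0:y1,x0:x1].reshape(-1,3); Q=Q[np.isfinite(Q[:,0])]
        zt=np.percentile(Q[:,2],99.5)
        hi=Q[Q[:,2]>0.015]; T=Q[Q[:,2]>zt-0.006]
        print(n,k,"ztop %.3f"%zt,"hi mean",hi.mean(0).round(3),"top",T.mean(0).round(3),len(T),"ext",np.ptp(hi,axis=0).round(3))
E
```

```text
scene green ztop 0.059 hi mean [ 0.452 -0.076  0.041] top [ 0.448 -0.076  0.057] 83 ext [0.026 0.043 0.045]
scene amber ztop 0.060 hi mean [ 0.562 -0.071  0.042] top [ 0.558 -0.072  0.057] 100 ext [0.019 0.044 0.045]
scene red ztop 0.059 hi mean [ 0.664 -0.079  0.042] top [ 0.66  -0.08   0.057] 118 ext [0.033 0.045 0.046]
scene brass ztop 0.060 hi mean [0.444 0.074 0.04 ] top [0.441 0.073 0.056] 26 ext [0.025 0.024 0.047]
scene black ztop 0.060 hi mean [0.562 0.072 0.041] top [0.557 0.071 0.056] 32 ext [0.028 0.025 0.047]
scene purple ztop 0.059 hi mean [0.528 0.151 0.04 ] top [0.524 0.151 0.055] 35 ext [0.027 0.025 0.045]
scene lens ztop 0.042 hi mean [0.544 0.003 0.033] top [0.54  0.001 0.039] 106 ext [0.032 0.03  0.027]
scene mirror ztop 0.056 hi mean [0.679 0.063 0.041] top [0.673 0.063 0.053] 119 ext [0.04  0.042 0.042]
side green ztop 0.057 hi mean [ 0.441 -0.082  0.041] top [ 0.444 -0.079  0.055] 195 ext [0.023 0.046 0.043]
side amber ztop 0.057 hi mean [ 0.551 -0.077  0.04 ] top [ 0.554 -0.075  0.055] 148 ext [0.018 0.046 0.043]
side red ztop 0.057 hi mean [ 0.651 -0.086  0.041] top [ 0.655 -0.083  0.055] 118 ext [0.032 0.045 0.043]
side brass ztop 0.058 hi mean [0.433 0.067 0.039] top [0.435 0.071 0.054] 48 ext [0.025 0.025 0.044]
side black ztop 0.058 hi mean [0.55  0.065 0.039] top [0.554 0.069 0.054] 45 ext [0.025 0.025 0.045]
side purple ztop 0.058 hi mean [0.517 0.143 0.039] top [0.521 0.147 0.054] 32 ext [0.024 0.025 0.043]
side lens ztop 0.040 hi mean [ 0.533 -0.004  0.032] top [ 0.535 -0.002  0.038] 136 ext [0.031 0.03  0.025]
side mirror ztop 0.053 hi mean [0.665 0.056 0.038] top [0.668 0.058 0.051] 90 ext [0.043 0.039 0.038]
```

View pics/sc_crop.png

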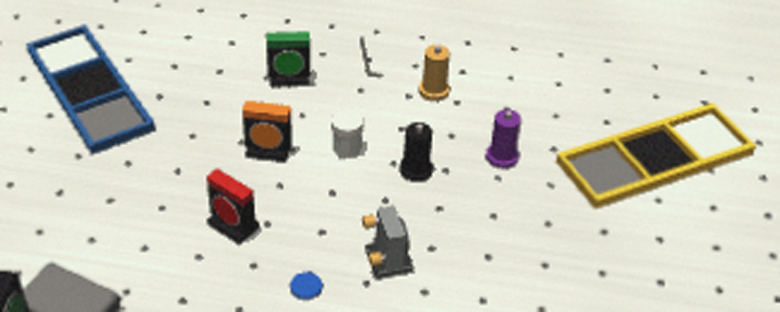

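View pics/sd_crop.png

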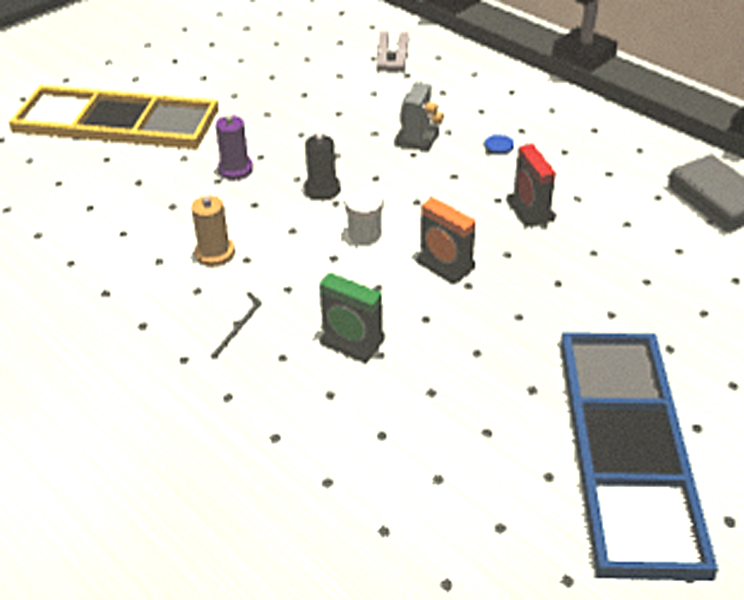

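The crops confirm the choice: the black post is at scene (354,203) and the purple look-alike at (390,197). The two views differ by about 4 mm, so I'll fit yaws and centres in both and average them.

```bash
cat > meas.py <<'E'
from h import *
def filt(c,P,box,zt=0.056,zmin=0.052,lab=""):
    x0,y0,x1,y1=box; q=P[y0:y1,x0:x1]; off=np.nanpercentile(q[...,2],99.5)-zt
    m=(q[...,2]-off>zmin); v,u=np.nonzero(m); 
    X=toplane(c,np.c_[u+x0,v+y0],zt)[:,:2]
    rc=cv2.minAreaRect((X*1000).astype(np.float32)); bp=cv2.boxPoints(rc)
    e=[bp[1]-bp[0],bp[2]-bp[1]]; l=max(e,key=np.linalg.norm)
    return np.array(rc[0])/1000, sorted(rc[1]), np.degrees(np.arctan2(l[1],l[0]))%180
def tray(c,hsvlo,hsvhi,box):
    x0,y0,x1,y1=box; hsv=cv2.cvtColor(c["img"],cv2.COLOR_BGR2HSV); m=cv2.inRange(hsv,hsvlo,hsvhi); k=np.zeros_like(m); k[y0:y1,x0:x1]=m[y0:y1,x0:x1]
    n,l,st,_=cv2.connectedComponentsWithStats(k); i=1+np.argmax(st[1:,4]); v,u=np.nonzero(l==i)
    X=toplane(c,np.c_[u,v],0.012)[:,:2]; rc=cv2.minAreaRect((X*1000).astype(np.float32)); bp=cv2.boxPoints(rc)
    e=[bp[1]-bp[0],bp[2]-bp[1]]; l=max(e,key=np.linalg.norm)
    return np.array(rc[0])/1000, sorted(rc[1]), np.degrees(np.arctan2(l[1],l[0]))%180
E
python3 - <<'E'
from meas import *
B={"scene":dict(green=(288,150,312,180),amber=(279,180,304,208),red=(264,210,290,240),mirror=(328,224,354,256)),
"side":dict(green=(280,220,313,262),amber=(324,190,350,230),red=(362,168,384,206),mirror=(313,143,336,174))}
C={"scene":dict(brass=(354,155,370,182),black=(345,188,362,217),purple=(382,182,398,210),lens=(317,186,333,207)),"side":dict(brass=(228,190,249,222),black=(275,164,294,195),purple=(239,156,256,186),lens=(292,190,311,213))}
T={"scene":dict(blue=(185,145,250,205),yellow=(405,180,500,228)),"side":dict(blue=(380,243,455,355),yellow=(150,140,245,175))}
for n in ["scene","side"]:
    c=np.load(n+"0.npy",allow_pickle=True).item(); P=np.load(n+"P.npy")
    for k,b in B[n].items(): 
        zt=.052 if k=="mirror" else .056
        f=filt(c,P,b,zt,zt-.004); print(n,k,f[0].round(4),np.round(f[1],1),"yaw %.1f"%f[2])
    for k,b in C[n].items():
        x0,y0,x1,y1=b; q=P[y0:y1,x0:x1]; m=q[...,2]>0.012; v,u=np.nonzero(m&(q[...,2]<.034)); X=q[m&(q[...,2]>0.012)&(q[...,2]<.046)]
        # circle fit with known radius
        from scipy.optimize import least_squares
        o=-c["R"].T@c["t"]; rad=.014 if k=="lens" else .0125
        if k=="lens": X=X[X[:,2]<.027]
        s=least_squares(lambda p:np.hypot(X[:,0]-p[0],X[:,1]-p[1])-rad,X[:,:2].mean(0)+.008*(X[:,:2].mean(0)-o[:2])/np.linalg.norm(X[:,:2].mean(0)-o[:2]),loss="soft_l1",f_scale=.001)
        print(n,k,s.x.round(4),"rms %.4f"%np.sqrt(np.mean(s.fun**2)),len(X))
    for k,b in T[n].items():
        lo,hi=((100,100,30),(125,255,255)) if k=="blue" else ((20,110,60),(33,255,255))
        f=tray(c,lo,hi,b); print(n,k,f[0].round(4),np.round(f[1],1),"yaw %.1f"%f[2])
    q=P[100:300,200:500]; g=q[(abs(q[...,2])<.02)]; print(n,"bench z median",np.median(g[:,2]).round(4))
E
```

```text
scene green [ 0.4457 -0.0771] [15.7 41.4] yaw 101.3
scene amber [ 0.556  -0.0726] [14.3 43.4] yaw 89.9
scene red [ 0.659  -0.0809] [15.1 44.2] yaw 62.6
scene mirror [0.6732 0.0612] [21.7 36.3] yaw 25.3
scene brass [0.4367 0.0736] rms 0.0012 108
scene black [0.5553 0.0714] rms 0.0011 118
scene purple [0.5212 0.1505] rms 0.0013 124
scene lens [0.5375 0.0013] rms 0.0013 59
scene blue [ 0.5081 -0.2735] [ 68.3 192.4] yaw 42.2
scene yellow [0.4965 0.2967] [ 77.6 191. ] yaw 124.9
scene bench z median 0.0017
side green [ 0.4439 -0.079 ] [15.5 44.8] yaw 103.7
side amber [ 0.5533 -0.0746] [16.3 44.7] yaw 93.8
side red [ 0.6552 -0.0823] [15.6 45.8] yaw 60.9
side mirror [0.6691 0.0588] [28.  36.7] yaw 43.3
side brass [0.4371 0.0732] rms 0.0008 182
side black [0.5551 0.0711] rms 0.0009 160
side purple [0.5211 0.1497] rms 0.0009 150
side lens [0.5376 0.0009] rms 0.0008 77
side blue [ 0.5033 -0.2761] [ 68.1 183.1] yaw 42.1
side yellow [0.4907 0.2943] [ 77.1 185.1] yaw 124.9
side bench z median 0.0001
```

```bash
cat >> h.py <<'E'
def yawx():
    s=r.read_state(); M=R.from_quat(s["eef_rot"]).as_matrix(); return s,M
def go(x,y,z,yaw=None):
    """tool-frame shift (mm) and rot (deg) to a tool-down pose with jaw axis at yaw (deg, mod 180)"""
    s,M=yawx(); cur=np.degrees(np.arctan2(M[1,0],M[0,0]))
    if yaw is None: yaw=cur
    d=(yaw-cur+90)%180-90; ty=np.radians(cur+d)
    X=np.array([np.cos(ty),np.sin(ty),0]); Z=np.array([0,0,-1.]); G=np.c_[X,np.cross(Z,X),Z]
    rv=np.degrees(R.from_matrix(M.T@G).as_rotvec()); sh=M.T@(np.array([x,y,z])-s["ee_pos"])*1000
    print("t %.2f"%s["time"],"at",s["ee_pos"].round(4),"yaw %.1f"%cur,"w %.4f"%s["width"],"j7 %.2f"%s["joint_positions"][6],"F",s["ft_force"].round(1)); print("xyz",sh.round(1),"rot",rv.round(1),"len %.0f"%np.linalg.norm(sh))
E
python3 - <<'E'
from meas import *
T={"scene":dict(blue=(180,140,250,210),yellow=(405,175,500,230)),"side":dict(blue=(375,238,455,360),yellow=(145,135,250,180))}
for n in ["scene","side"]:
    P=np.load(n+"P.npy"); c=np.load(n+"0.npy",allow_pickle=True).item()
    for k,(x0,y0,x1,y1) in T[n].items():
        q=P[y0:y1,x0:x1].reshape(-1,3); img=c["img"][y0:y1,x0:x1].reshape(-1,3); hsv=cv2.cvtColor(img[None],cv2.COLOR_BGR2HSV)[0]
        m=((hsv[:,0]>98)&(hsv[:,0]<128) if k=="blue" else (hsv[:,0]>18)&(hsv[:,0]<35))&(hsv[:,1]>100)
        off=np.percentile(q[m,2],97)-.012
        m&=(q[:,2]-off>.008); X=q[m,:2]*1000
        rc=cv2.minAreaRect(X.astype(np.float32)); print(n,k,"off %.4f"%off,np.round(rc[0],1),np.round(rc[1],1),rc[2])
go(.40,-.25,.25,12)
E
```

```text
scene blue off nan [0. 0.] [0. 0.] 0.0
scene yellow off nan [0. 0.] [0. 0.] 0.0
side blue off nan [0. 0.] [0. 0.] 0.0
side yellow off nan [0. 0.] [0. 0.] 0.0
t 0.15 at [ 0.2671 -0.5648  0.23  ] yaw -64.7 w 0.0868 j7 -0.09 F [0.6 1.  0.5]
xyz [-227.7 -254.7  -19.8] rot [ -0.    0.1 -76.7] len 342
```

{"op": "apply_moves", "data": {"increments": [{"xyz": [-228,-255,-20],"rotation": [0,0,-76.7],"grip": 90},{"xyz": [-228,-255,-20],"rotation": [0,0,-76.7],"grip": 90},{"xyz": [-228,-255,-20],"rotation": [0,0,-76.7],"grip": 90},{"xyz": [-228,-255,-20],"rotation": [0,0,-76.7],"grip": 90},{"xyz": [-228,-255,-20],"rotation": [0,0,-76.7],"grip": 90}], "squeeze": 15}}

```text
time: 0.78
ee_pos: [0.3887, -0.2755, 0.2485]
eef_rot: [0.996, -0.093, -0.0, -0.0]
ft_force: [1.5, -0.7, 0.5]
width: 0.0571
```

```bash
python3 - <<'E'
from h import *
go(.445,-.078,.2,12.5)
c=cam("wrist"); np.save("w1.npy",c,allow_pickle=True); cv2.imwrite("pics/w1.png",c["img"])
E
```

```text
t 0.78 at [ 0.3887 -0.2755  0.2485] yaw -10.6 w 0.0571 j7 0.33 F [ 1.5 -0.7  0.5]
xyz [  18.9 -204.5   48.6] rot [ -0.    0.  -23.1] len 211
```

View pics/w1.png

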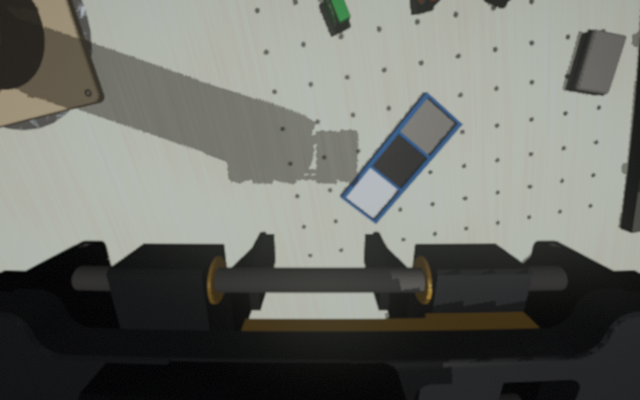

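The wrist view shows the blue tray whole: white bay at (370,193), black (400,158) and grey (428,123). The green holder is at the top edge (337,12). I'll measure the tray here.

```bash
cat > trays.py <<'E'
from h import *
def tray_rect(c,color,box=None):
    """returns centre, sizes, yaw from wall mask cast on z=.012 plus inside-corner check via floor masks"""
    hsv=cv2.cvtColor(c["img"],cv2.COLOR_BGR2HSV)
    m=cv2.inRange(hsv,(98,90,30),(128,255,255)) if color=="blue" else cv2.inRange(hsv,(18,100,60),(35,255,255))
    if box: k=np.zeros_like(m); x0,y0,x1,y1=box; k[y0:y1,x0:x1]=m[y0:y1,x0:x1]; m=k
    n,l,st,_=cv2.connectedComponentsWithStats(m,connectivity=8); i=1+np.argmax(st[1:,4])
    v,u=np.nonzero(l==i); X=toplane(c,np.c_[u,v],.012)[:,:2]*1000
    rc=cv2.minAreaRect(X.astype(np.float32)); bp=cv2.boxPoints(rc); e=[bp[1]-bp[0],bp[2]-bp[1]]; a=max(e,key=np.linalg.norm)
    cs=[]
    full=(l==i).astype(np.uint8); ct,hi=cv2.findContours(full,cv2.RETR_CCOMP,cv2.CHAIN_APPROX_NONE)
    for q,h in zip(ct,hi[0]):
        if h[3]>=0 and cv2.contourArea(q)>30:
            Y=toplane(c,q.reshape(-1,2),.012)[:,:2]*1000; rr=cv2.minAreaRect(Y.astype(np.float32))
            mk=np.zeros_like(m); cv2.drawContours(mk,[q],-1,255,-1); mk=cv2.erode(mk,np.ones((3,3)))
            cs.append((np.round(rr[0],1).tolist(),np.round(rr[1],1).tolist(),np.round(cv2.mean(c["img"],mk)[:3])))
    return np.round(rc[0],1),np.round(rc[1],1),np.degrees(np.arctan2(a[1],a[0]))%180,cs
E
python3 - <<'E'
from trays import *
for n,k,b in [("w1","blue",None),("scene0","blue",(180,140,250,210)),("side0","blue",(375,238,455,360)),("scene0","yellow",(405,175,500,230)),("side0","yellow",(145,135,250,180))]:
    c=np.load(n+".npy",allow_pickle=True).item(); f=tray_rect(c,k,b); print(n,k,*f[:3]); [print("   ",q) for q in f[3]]
E
```

```text
w1 blue [ 501.6 -273.1] [181.4  67.5] 41.973816
    ([456.9, -312.8], [60.1, 59.9], array([183., 179., 172.]))
    ([501.8, -273.7], [56.4, 55.9], array([58., 59., 59.]))
    ([545.9, -233.6], [57.8, 57.8], array([114., 118., 119.]))
scene0 blue [ 507.7 -273.9] [193.7  68.3] 42.167072
    ([549.1, -235.9], [59.5, 57.9], array([63., 65., 66.]))
    ([503.7, -275.2], [56.9, 56.8], array([12., 11., 12.]))
    ([460.4, -315.5], [59.8, 59.9], array([125., 134., 129.]))
side0 blue [ 503.3 -276.2] [183.3  68.2] 41.996555
    ([459.1, -316.0], [58.7, 59.3], array([136., 151., 148.]))
    ([503.8, -276.4], [59.5, 58.7], array([31., 33., 33.]))
    ([548.6, -235.8], [59.7, 59.3], array([68., 72., 74.]))
scene0 yellow [496.6 296.6] [ 77.6 191.3] 124.91342
    ([526.3, 248.0], [57.5, 57.1], array([62., 65., 67.]))
    ([492.8, 297.4], [57.7, 57.2], array([11., 14., 16.]))
    ([461.2, 345.1], [55.9, 52.2], array([128., 138., 135.]))
side0 yellow [489.3 290.9] [ 82.8 190.7] 124.59654
    ([527.3, 247.0], [59.8, 58.0], array([67., 76., 79.]))
    ([493.6, 296.8], [58.4, 58.5], array([32., 36., 38.]))
    ([458.6, 345.2], [59.9, 58.7], array([131., 149., 150.]))
```

{"op": "apply_moves", "data": {"increments": [{"xyz": [19,-160,0],"rotation": [0,0,-23]},{"xyz": [19,-160,0],"rotation": [0,0,-23]},{"xyz": [19,-160,0],"rotation": [0,0,-23]},{"xyz": [19,-160,0],"rotation": [0,0,-23]}]}}

```text
$.increments[0]: bad value
```

```bash
python3 - <<'E'
from h import *
go(.445,-.078,.2,12.5)
c=cam("wrist"); np.save("w2.npy",c,allow_pickle=True); cv2.imwrite("pics/w2.png",c["img"])
E
```

```text
t 0.82 at [ 0.3928 -0.2675  0.2494] yaw -9.5 w 0.0569 j7 0.34 F [4.4 7.2 1.5]
xyz [  20.  -195.4   49.9] rot [ -0.1  -0.1 -22. ] len 203
```

View pics/w2.png

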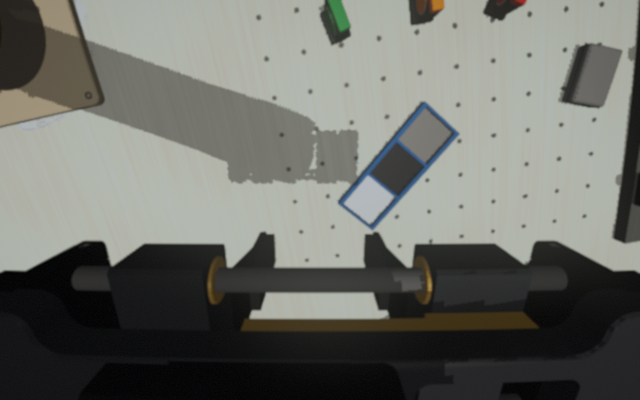

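{"op": "apply_moves", "data": {"increments": [{"xyz": [20,-150,0],"rotation": [0,0,-22],"grip": 90},{"xyz": [20,-150,0],"rotation": [0,0,-22],"grip": 90},{"xyz": [20,-150,0],"rotation": [0,0,-22],"grip": 90},{"xyz": [20,-150,0],"rotation": [0,0,-22],"grip": 90}]}}

```text
time: 1.38
ee_pos: [0.4382, -0.1247, 0.2495]
eef_rot: [0.994, 0.106, 0.001, -0.0]
ft_force: [-0.8, -0.2, -0.6]
width: 0.0566
```

```bash
python3 - <<'E'
from h import *
go(.445,-.078,.2,12.5)
c=cam("wrist"); np.save("w2.npy",c,allow_pickle=True); cv2.imwrite("pics/w3.png",c["img"])
E
```

```text
t 1.38 at [ 0.4382 -0.1247  0.2495] yaw 12.1 w 0.0566 j7 0.41 F [-0.8 -0.2 -0.6]
xyz [ 16.4 -44.2  49.6] rot [-0.  -0.1 -0.4] len 68
```

View pics/w3.png

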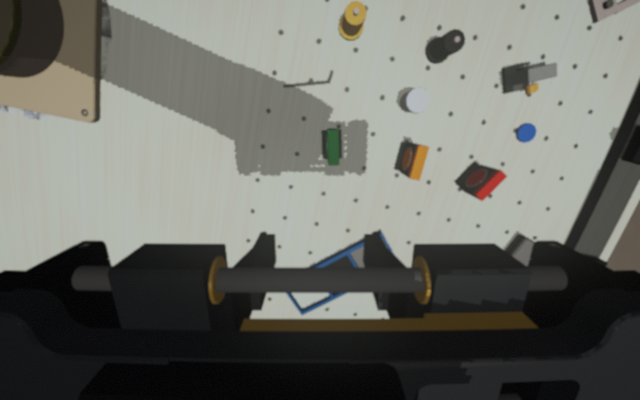

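In this view: green top (332,146), amber (413,161), red (482,180), white cap (416,101), black post (446,44), brass post (352,20), mirror mount (528,77) with its knobs at (532,88). I'll measure the top faces from here.

```bash
python3 - <<'E'
from meas import *
c=np.load("w2.npy",allow_pickle=True).item(); P=cloud(c)
for k,b,zt in [("green",(315,120,350,172),.056),("amber",(392,135,435,185),.056),("red",(450,155,510,205),.056),("mirror",(495,58,562,92),.052)]:
    f=filt(c,P,b,zt,zt-.004); x0,y0,x1,y1=b; print(k,f[0].round(4),np.round(f[1],1),"yaw %.1f"%f[2],"ztop %.4f"%np.nanpercentile(P[y0:y1,x0:x1,2],99.5))
go(.4447,-.078,.12,12)
cv2.imwrite("pics/w3c.png",cv2.resize(c["img"][50:110,480:580],None,fx=6,fy=6))
E
```

```text
green [ 0.444  -0.0751] [13.7 44.1] yaw 103.2 ztop 0.0586
amber [ 0.5529 -0.0705] [14.7 44.2] yaw 91.0 ztop 0.0583
red [ 0.6555 -0.0783] [15.5 43.6] yaw 62.2 ztop 0.0581
mirror [0.6707 0.0601] [28.  37.8] yaw 26.2 ztop 0.0543
t 1.43 at [ 0.4376 -0.1266  0.2494] yaw 11.9 w 0.0562 j7 0.41 F [ 0.  -0.8  0.7]
xyz [ 16.8 -46.  129.4] rot [-0.  -0.1 -0.1] len 138
```

View pics/w3c.png

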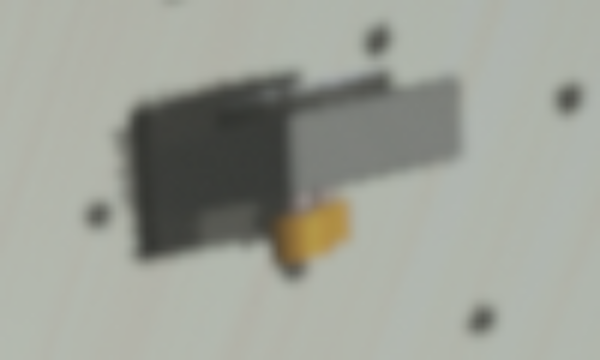

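{"op": "apply_moves", "data": {"increments": [{"xyz": [17,-46,60],"rotation": [0,0,-0.5],"grip": 90},{"xyz": [17,-46,120],"rotation": [0,0,-0.5],"grip": 90},{"xyz": [17,-46,170],"rotation": [0,0,-0.5],"grip": 90},{"xyz": [17,-46,216],"rotation": [0,0,-0.5],"grip": 90},{"xyz": [17,-46,216],"rotation": [0,0,-0.5],"grip": 90}]}}

```text
time: 2.05
ee_pos: [0.4422, -0.0787, 0.0308]
eef_rot: [0.994, 0.107, -0.003, -0.002]
ft_force: [0.3, 0.4, 0.2]
width: 0.0566
```

```bash
python3 - <<'E'
from h import *
go(.4447,-.0775,.033,12.5)
c=cam("wrist"); cv2.imwrite("pics/w4.png",c["img"])
E
```

```text
t 2.05 at [ 0.4422 -0.0787  0.0308] yaw 12.3 w 0.0566 j7 0.16 F [0.3 0.4 0.2]
xyz [ 2.7 -0.6 -2.2] rot [-0.2  0.3 -0.2] len 4
```

View pics/w4.png

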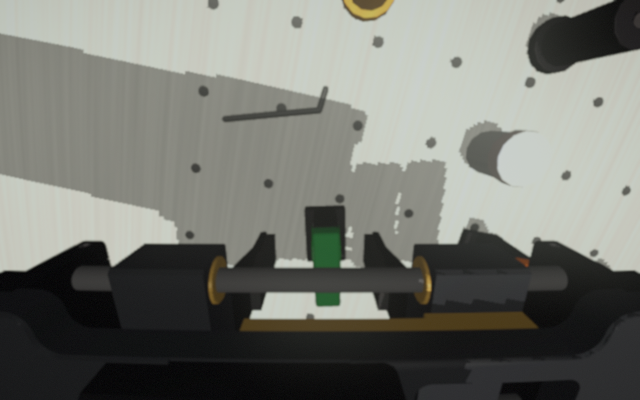

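The green top (326,262) is centred between the fingers, so I'm closing.

{"op": "apply_moves", "data": {"increments": [{"xyz": [2.5,0,-2],"rotation": [0,0,0],"grip": 255},{"xyz": [2.5,0,-2],"rotation": [0,0,0],"grip": 255},{"xyz": [2.5,0,-2],"rotation": [0,0,0],"grip": 255},{"xyz": [2.5,0,-2],"rotation": [0,0,0],"grip": 255}], "squeeze": 25}}

```text
time: 2.6
ee_pos: [0.4468, -0.0783, 0.0356]
eef_rot: [0.994, 0.107, -0.0, -0.001]
ft_force: [-0.3, 0.3, -0.9]
width: 0.0245
```

```bash
python3 - <<'E'
from h import *
go(.4588,-.3148,.15,222-90)
E
```

```text
t 2.60 at [ 0.4468 -0.0783  0.0356] yaw 12.3 w 0.0245 j7 0.16 F [-0.3  0.3 -0.9]
xyz [ -38.8  233.4 -114.8] rot [-0.1  0.1 60.3] len 263
```

{"op": "apply_moves", "data": {"increments": [{"xyz": [-2,0,0],"rotation": [0,0,0],"grip": 255},{"xyz": [-2,0,0],"rotation": [0,0,0],"grip": 255},{"xyz": [-2,0,0],"rotation": [0,0,0],"grip": 255}]}}

```text
time: 2.98
ee_pos: [0.4446, -0.0788, 0.0355]
eef_rot: [0.994, 0.107, -0.001, -0.001]
ft_force: [-2.6, -0.0, 1.0]
width: 0.0139
```

```bash
python3 - <<'E'
from h import *
go(.4588,-.3148,.15,222-90)
E
```

```text
t 2.98 at [ 0.4446 -0.0788  0.0355] yaw 12.3 w 0.0139 j7 0.16 F [-2.6 -0.   1. ]
xyz [ -36.6  233.4 -114.8] rot [-0.   0.1 60.3] len 263
```

{"op": "apply_moves", "data": {"increments": [{"xyz": [0,0,-60],"rotation": [0,0,0],"grip": 255},{"xyz": [-8,50,-90],"rotation": [0,0,10],"grip": 255},{"xyz": [-18,110,-95],"rotation": [0,0,20],"grip": 255},{"xyz": [-27,170,-95],"rotation": [0,0,30],"grip": 255},{"xyz": [-36.5,233,-95],"rotation": [0,0,40],"grip": 255}]}}

```text
time: 3.6
ee_pos: [0.4587, -0.315, 0.1303]
eef_rot: [0.97, -0.242, -0.001, -0.0]
ft_force: [1.2, -0.4, -0.9]
width: 0.0137
```

```bash
python3 - <<'E'
from h import *
go(.4588,-.3148,.1,222-90)
c=cam("wrist"); cv2.imwrite("pics/w5.png",c["img"])
E
```

```text
t 3.60 at [ 0.4587 -0.315   0.1303] yaw -28.0 w 0.0137 j7 -0.05 F [ 1.2 -0.4 -0.9]
xyz [ 0.  -0.3 30.3] rot [ 0.   0.1 20. ] len 30
```

View pics/w5.png

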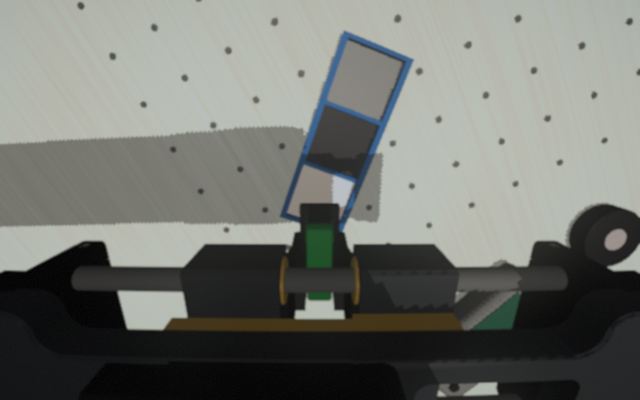

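The holder hangs at (320,250) over the white bay. I'll rotate and lower it.

{"op": "apply_moves", "data": {"increments": [{"xyz": [0,0,25],"rotation": [0,0,10],"grip": 255},{"xyz": [0,0,50],"rotation": [0,0,20],"grip": 255},{"xyz": [0,0,80],"rotation": [0,0,20],"grip": 255},{"xyz": [0,0,85],"rotation": [0,0,20],"grip": 255},{"xyz": [0,0,87],"rotation": [0,0,20],"grip": 255}]}}

```text
time: 4.28
ee_pos: [0.4568, -0.3248, 0.0433]
eef_rot: [0.91, -0.414, 0.0, 0.002]
ft_force: [-0.3, -0.5, -0.2]
width: 0.014
```

```bash
python3 - <<'E'
from h import *
go(.4588,-.3148,.0395,222-90)
c=cam("side"); cv2.imwrite("pics/s5.png",cv2.resize(c["img"][230:370,350:480],None,fx=4,fy=4))
E
```

```text
t 4.28 at [ 0.4568 -0.3248  0.0433] yaw -49.0 w 0.0140 j7 -0.43 F [-0.3 -0.5 -0.2]
xyz [-6.2 -8.1  3.8] rot [ 0.2 -0.1 -1. ] len 11
```

View pics/s5.png

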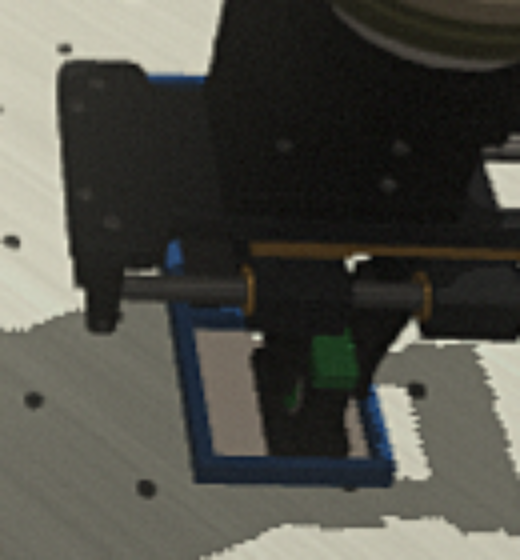

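{"op": "apply_moves", "data": {"increments": [{"xyz": [-6,-8,0],"rotation": [0,0,-1],"grip": 255},{"xyz": [-6,-8,2],"rotation": [0,0,-1],"grip": 255},{"xyz": [-6,-8,4],"rotation": [0,0,-1],"grip": 255},{"xyz": [-6,-8,4],"rotation": [0,0,-1],"grip": 255}]}}

```text
time: 4.82
ee_pos: [0.4591, -0.3154, 0.0396]
eef_rot: [0.914, -0.407, 0.0, 0.002]
ft_force: [0.3, 0.8, -0.9]
width: 0.0141
```

```bash
python3 - <<'E'
from h import *
go(.4588,-.3148,.0395,222-90)
E
```

```text
t 4.83 at [ 0.4591 -0.3154  0.0396] yaw -48.0 w 0.0141 j7 -0.43 F [ 0.3  0.8 -0.9]
xyz [-0.6 -0.2  0.1] rot [ 0.2 -0.1  0. ] len 1
```

{"op": "apply_moves", "data": {"increments": [{"xyz": [0,0,1.2],"rotation": [0,0,0],"grip": 255},{"xyz": [0,0,1.2],"rotation": [0,0,0],"grip": 130},{"xyz": [0,0,1],"rotation": [0,0,0],"grip": 130},{"xyz": [0,0,1],"rotation": [0,0,0],"grip": 130},{"xyz": [0,0,-30],"rotation": [0,0,0],"grip": 130}]}}

```text
time: 5.45
ee_pos: [0.4575, -0.3144, 0.0678]
eef_rot: [0.914, -0.407, -0.002, 0.001]
ft_force: [0.2, 0.9, 1.2]
width: 0.041
```

```bash
python3 - <<'E'
from h import *
go(.437,.0735,.15,0)
E
```

```text
t 5.45 at [ 0.4575 -0.3144  0.0678] yaw -48.0 w 0.0410 j7 -0.42 F [0.2 0.9 1.2]
xyz [-302.1 -244.1  -82.5] rot [  0.2   0.2 -48. ] len 397
```

{"op": "apply_moves", "data": {"increments": [{"xyz": [0,0,-60],"rotation": [0,0,0],"grip": 90},{"xyz": [-20,-50,-85],"rotation": [0,0,0],"grip": 90},{"xyz": [-60,-90,-85],"rotation": [0,0,0],"grip": 90},{"xyz": [-100,-130,-85],"rotation": [0,0,0],"grip": 90},{"xyz": [-100,-130,-85],"rotation": [0,0,0],"grip": 90}]}}

```text
time: 6.08
ee_pos: [0.4882, -0.1483, 0.1528]
eef_rot: [0.915, -0.403, -0.002, 0.001]
ft_force: [0.4, -0.8, -0.1]
width: 0.0564
```

```bash
python3 - <<'E'
from h import *
go(.437,.0735,.15,-48)
c=cam("side"); np.save("s6.npy",c,allow_pickle=True); cv2.imwrite("pics/s6.png",c["img"])
E
```

```text
t 6.08 at [ 0.4882 -0.1483  0.1528] yaw -47.6 w 0.0564 j7 -0.69 F [ 0.4 -0.8 -0.1]
xyz [-198.2 -111.8    2.9] rot [0.2 0.1 0.4] len 228
```

View pics/s6.png

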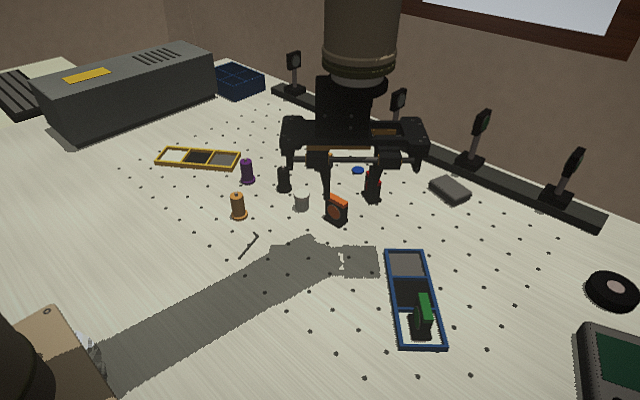

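The green holder stands in the blue tray's white bay (422,315). On to the brass post (237,207).

{"op": "apply_moves", "data": {"increments": [{"xyz": [-50,-28,0],"rotation": [0,0,0],"grip": 90},{"xyz": [-100,-56,0],"rotation": [0,0,0],"grip": 90},{"xyz": [-150,-84,0],"rotation": [0,0,0],"grip": 90},{"xyz": [-198,-112,0],"rotation": [0,0,0],"grip": 90},{"xyz": [-198,-112,0],"rotation": [0,0,0],"grip": 90}]}}

```text
time: 6.75
ee_pos: [0.4374, 0.0732, 0.1529]
eef_rot: [0.915, -0.403, -0.001, 0.001]
ft_force: [-0.0, -0.4, 0.3]
width: 0.0563
```

```bash
python3 - <<'E'
from h import *
go(.437,.0735,.033,-48)
c=cam("wrist"); np.save("w7.npy",c,allow_pickle=True); cv2.imwrite("pics/w7.png",c["img"])
E
```

```text
t 6.75 at [0.4374 0.0732 0.1529] yaw -47.5 w 0.0563 j7 -1.11 F [-0.  -0.4  0.3]
xyz [ -0.3  -0.3 119.9] rot [0.2 0.1 0.5] len 120
```

View pics/w7.png

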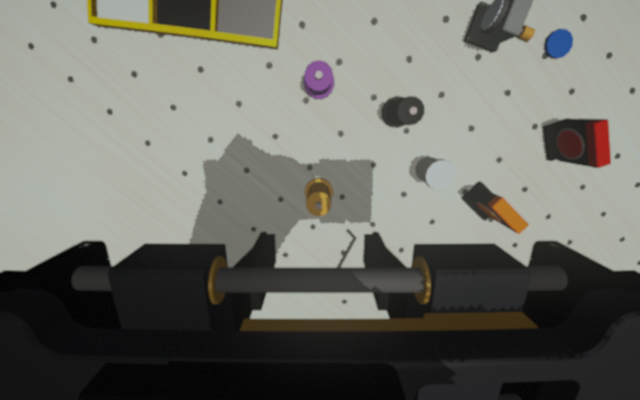

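The brass post is at (318,197), centred between the fingers. Descending.

{"op": "apply_moves", "data": {"increments": [{"xyz": [0,0,40],"rotation": [0,0,0],"grip": 90},{"xyz": [0,0,80],"rotation": [0,0,0],"grip": 90},{"xyz": [0,0,110],"rotation": [0,0,0],"grip": 90},{"xyz": [0,0,119],"rotation": [0,0,0],"grip": 90},{"xyz": [0,0,119],"rotation": [0,0,0],"grip": 255}]}}

```text
time: 7.42
ee_pos: [0.4377, 0.0696, 0.0338]
eef_rot: [0.914, -0.405, -0.002, 0.002]
ft_force: [-0.1, 0.2, 0.5]
width: 0.052
```

{"op": "apply_moves", "data": {"increments": [{"xyz": [0,0,0],"rotation": [0,0,0],"grip": 255},{"xyz": [0,0,0],"rotation": [0,0,0],"grip": 255},{"xyz": [0,0,0],"rotation": [0,0,0],"grip": 255},{"xyz": [0,0,0],"rotation": [0,0,0],"grip": 255},{"xyz": [0,0,0],"rotation": [0,0,0],"grip": 255}]}}

```text
time: 8.05
ee_pos: [0.4381, 0.0698, 0.0343]
eef_rot: [0.914, -0.405, -0.001, 0.001]
ft_force: [-1.8, 1.3, 6.8]
width: 0.0242
```

```bash
python3 - <<'E'
from h import *
go(.503,-.275,.14,-48)
E
```

```text
t 8.05 at [0.4381 0.0698 0.0343] yaw -47.8 w 0.0242 j7 -1.23 F [-1.8  1.3  6.8]
xyz [ 298.8  184.1 -105.4] rot [0.2 0.1 0.2] len 366
```

{"op": "apply_moves", "data": {"increments": [{"xyz": [0,0,-50],"rotation": [0,0,0],"grip": 255},{"xyz": [20,12,-100],"rotation": [0,0,0],"grip": 255},{"xyz": [70,43,-105],"rotation": [0,0,0],"grip": 255},{"xyz": [120,74,-105],"rotation": [0,0,0],"grip": 255},{"xyz": [170,105,-105],"rotation": [0,0,0],"grip": 255}]}}

```text
time: 8.68
ee_pos: [0.4751, -0.1285, 0.1397]
eef_rot: [0.914, -0.405, -0.001, 0.002]
ft_force: [0.5, 0.4, -0.5]
width: 0.0245
```

```bash
python3 - <<'E'
from h import *
go(.503,-.275,.14,-48)
E
```

```text
t 8.68 at [ 0.4751 -0.1285  0.1397] yaw -47.7 w 0.0245 j7 -0.72 F [ 0.5  0.4 -0.5]
xyz [127.2  77.9  -0. ] rot [0.2 0.  0.3] len 149
```

{"op": "apply_moves", "data": {"increments": [{"xyz": [50,31,0],"rotation": [0,0,0],"grip": 255},{"xyz": [100,61,0],"rotation": [0,0,0],"grip": 255},{"xyz": [127,78,0],"rotation": [0,0,0],"grip": 255},{"xyz": [127,78,0],"rotation": [0,0,0],"grip": 255},{"xyz": [127,78,0],"rotation": [0,0,0],"grip": 255}]}}

```text
time: 9.3
ee_pos: [0.5027, -0.2738, 0.1396]
eef_rot: [0.915, -0.404, -0.001, 0.001]
ft_force: [1.2, 0.3, -0.6]
width: 0.024
```

```bash
python3 - <<'E'
from h import *
go(.503,-.275,.039,-48)
c=cam("wrist"); np.save("w8.npy",c,allow_pickle=True); cv2.imwrite("pics/w8.png",c["img"])
E
```

```text
t 9.30 at [ 0.5027 -0.2738  0.1396] yaw -47.7 w 0.0240 j7 -0.51 F [ 1.2  0.3 -0.6]
xyz [  1.3   0.2 100.6] rot [0.2 0.1 0.3] len 101
```

View pics/w8.png

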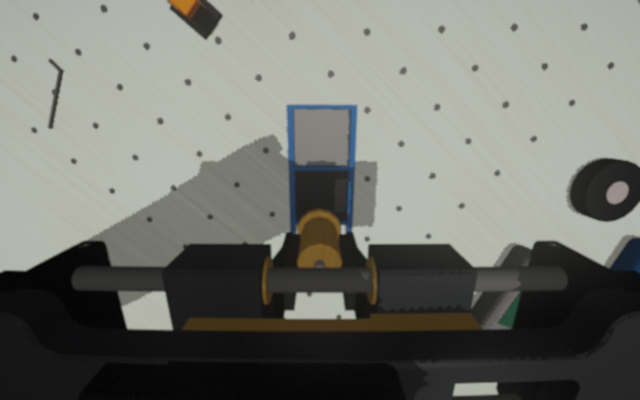

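The brass post (320,240) is lined up with the tray. I'll lower it into the black bay.

{"op": "apply_moves", "data": {"increments": [{"xyz": [1,0,45],"rotation": [0,0,0],"grip": 255},{"xyz": [1,0,80],"rotation": [0,0,0],"grip": 255},{"xyz": [1,0,94],"rotation": [0,0,0],"grip": 255},{"xyz": [1,0,98],"rotation": [0,0,0],"grip": 255},{"xyz": [1,0,98],"rotation": [0,0,0],"grip": 255}]}}

```text
time: 9.98
ee_pos: [0.5039, -0.2744, 0.043]
eef_rot: [0.915, -0.404, -0.0, 0.001]
ft_force: [0.2, 0.5, -1.0]
width: 0.0242
```

```bash
python3 - <<'E'
from h import *
go(.503,-.275,.0385,-48)
E
```

```text
t 9.97 at [ 0.5039 -0.2744  0.043 ] yaw -47.6 w 0.0242 j7 -0.54 F [ 0.2  0.5 -1. ]
xyz [-0.2  1.   4.5] rot [ 0.2 -0.   0.4] len 5
```

{"op": "apply_moves", "data": {"increments": [{"xyz": [0,1,3],"rotation": [0,0,0],"grip": 255},{"xyz": [0,1,5],"rotation": [0,0,0],"grip": 255},{"xyz": [0,1,5],"rotation": [0,0,0],"grip": 255}]}}

```text
time: 10.35
ee_pos: [0.5035, -0.2753, 0.0384]
eef_rot: [0.915, -0.404, 0.0, 0.002]
ft_force: [0.7, -0.4, 1.4]
width: 0.0241
```

{"op": "apply_moves", "data": {"increments": [{"xyz": [0,0,0],"rotation": [0,0,0],"grip": 100},{"xyz": [0,0,0],"rotation": [0,0,0],"grip": 100},{"xyz": [0,0,0],"rotation": [0,0,0],"grip": 100},{"xyz": [0,0,-50],"rotation": [0,0,0],"grip": 100},{"xyz": [0,0,-110],"rotation": [0,0,0],"grip": 100}]}}

```text
time: 10.98
ee_pos: [0.5028, -0.2746, 0.1487]
eef_rot: [0.915, -0.404, -0.001, 0.001]
ft_force: [0.9, -1.2, 0.2]
width: 0.0522
```

```bash
python3 - <<'E'
from h import *
go(.6707,.061,.16,26)
E
```

```text
t 10.97 at [ 0.5028 -0.2746  0.1487] yaw -47.6 w 0.0522 j7 -0.50 F [ 0.9 -1.2  0.2]
xyz [-134.8 -350.2  -12.3] rot [  0.1   0.2 -73.6] len 375
```

{"op": "apply_moves", "data": {"increments": [{"xyz": [-20,-50,-30],"rotation": [0,0,-10.5],"grip": 60},{"xyz": [-40,-100,-50],"rotation": [0,0,-21],"grip": 60},{"xyz": [-60,-155,-60],"rotation": [0,0,-31.5],"grip": 60},{"xyz": [-80,-210,-60],"rotation": [0,0,-42],"grip": 60},{"xyz": [-100,-260,-60],"rotation": [0,0,-52.5],"grip": 60}]}}

```text
time: 11.6
ee_pos: [0.6284, -0.0236, 0.2082]
eef_rot: [0.999, 0.046, -0.001, 0.001]
ft_force: [0.0, -0.6, -0.1]
width: 0.0666
```

```bash
python3 - <<'E'
from h import *
go(.68,.02,.21,26)
E
```

```text
t 11.60 at [ 0.6284 -0.0236  0.2082] yaw 5.2 w 0.0666 j7 -0.11 F [ 0.  -0.6 -0.1]
xyz [ 55.3 -38.7  -2. ] rot [  0.    0.2 -20.8] len 68
```

{"op": "apply_moves", "data": {"increments": [{"xyz": [40,-25,0],"rotation": [0,0,-10],"grip": 80},{"xyz": [45,-28,0],"rotation": [0,0,-21],"grip": 80},{"xyz": [45,-28,0],"rotation": [0,0,-21],"grip": 80},{"xyz": [45,-28,0],"rotation": [0,0,-21],"grip": 80}]}}

```text
time: 12.1
ee_pos: [0.6704, 0.0075, 0.2081]
eef_rot: [0.974, 0.224, -0.002, 0.001]
ft_force: [-0.0, 0.1, -0.8]
width: 0.0596
```

```bash
python3 - <<'E'
from h import *
go(.671,.061,.12,26)
c=cam("wrist"); np.save("w9.npy",c,allow_pickle=True); cv2.imwrite("pics/w9.png",c["img"])
E
```

```text
t 12.10 at [0.6704 0.0075 0.2081] yaw 25.9 w 0.0596 j7 0.17 F [-0.   0.1 -0.8]
xyz [ 24.2 -47.8  88. ] rot [ 0.   0.2 -0.1] len 103
```

View pics/w9.png

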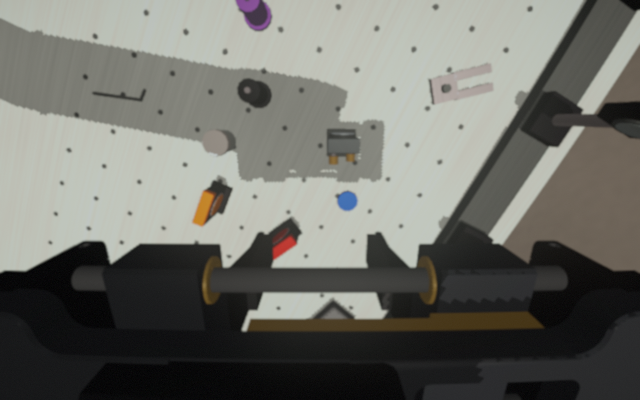

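```bash
python3 - <<'E'
from h import *
c=np.load("w9.npy",allow_pickle=True).item(); P=cloud(c)
x0,y0,x1,y1=320,118,368,172
cv2.imwrite("pics/w9c.png",cv2.resize(c["img"][y0:y1,x0:x1],None,fx=10,fy=10,interpolation=cv2.INTER_NEAREST))
q=P[y0:y1,x0:x1,2]; print("ztop",np.nanpercentile(q,98))
g=cv2.cvtColor(c["img"],cv2.COLOR_BGR2GRAY)
for y in range(y0+4,y1,3): print(y,(np.nan_to_num(q[y-y0,2:46:3])*1000).astype(int),g[y,x0+2:x1-2:3])
E
```

```text
ztop 0.05394165908588296
122 [1 1 1 1 0 1 0 1 1 0 0 1 1 1 0] [129 129 130 130 131 130 138 142 147 144 153 149 161 192 141]
125 [0 1 2 1 1 0 0 2 0 0 1 1 2 2 0] [129 130 130 132 131 131 130 130 130 131 131 133 134 138 135]
128 [0 1 1 0 0 1 0 1 1 0 2 0 1 1 0] [130 129 111 110 108 110 109 108 118 122 121 127 135 134 134]
131 [ 1  1  9 10  8  9  8  8 10  9  9  9  2  1  1] [130 126  74  74  77  77  78  77  76  75  75 101 134 134 132]
134 [ 0  0  8 39 41 44 44 45 46 43 41 39  1  0  0] [130 124  69  68  87  93 104 118 111  96  90  93 134 133 132]
137 [ 0  1 29 39 44 45 46 46 47 47 45 41  0  1  1] [129 127  67  61  64  65  67  71  69  66  65  78 150 138 132]
140 [ 1  1 53 53 53 52 53 52 53 53 53 52 53  0  2] [129 127  88  99 100  99  99  99 101 101 100 101 104 129 132]
143 [ 0  0 54 52 53  0 53 52 52 52 52 52 53  0  0] [119 126  89  99  99 100 100 100 101 101 101 101 102 129 132]
146 [ 1  0 52 53 51 53 55 52 52 52 52 56 53  0  1] [103 126  89  97  98  98  99  99  98 100 100 101 103 130 133]
149 [ 1  1 54 52 53 52 52 52 53 52 54 53 52  1  0] [129 127  88  97  96  97  98  98  98  99 100 100 102 130 132]
152 [ 0  1 52 52 52 53 52 52 53 53 52 52 52  1  0] [130 126  80  88  91  87  88  88  88  91  92  96 107 133 132]
155 [ 0  1  9  9 46  9  8  7 21 26 25  0  0  1  2] [131 125  81  86  97  76  78  78  83 104 103 117 144 135 132]
158 [ 0  1  0 50 49 48  1  2 21 26 25  0  0  0  0] [131 130 115 102 108 104 132 132 101 107 105 122 158 139 133]
161 [ 1  0  0 48 50 46  1  2  0 27 26  1  1  0  0] [129 129 114 101 109 104 132 133 119 117 104  87 127 133 133]
164 [ 1  1  2 50 51 48  0  1  0  0  2  1  1  1  0] [129 128 123 117 118 120 133 133 131 129 120  96 129 133 133]
167 [0 1 1 1 0 1 2 1 0 1 0 2 1 1 1] [130 128 130 132 133 132 133 132 129 131 132 130 132 132 133]
170 [1 0 1 1 0 0 0 1 0 1 0 0 1 0 1] [167 167 160 168 172 139 132 130 129 132 131 131 132 132 132]
```

View pics/w9c.png

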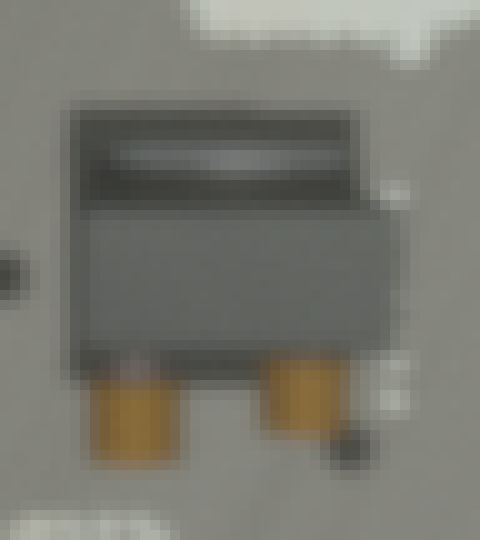

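```bash
python3 - <<'E'
from h import *
c=np.load("w9.npy",allow_pickle=True).item()
X=toplane(c,[[328,139],[360,139],[360,153],[328,153]],.052); print(X.round(4),X.mean(0),np.linalg.norm(X[1]-X[0]),np.linalg.norm(X[2]-X[1]))
d=X[1]-X[0]; print(np.degrees(np.arctan2(d[1],d[0])))
m=X.mean(0); go(m[0],m[1],.12,25.5)
E
```

```text
[[0.6509 0.0648 0.052 ]
 [0.6825 0.0802 0.052 ]
 [0.6897 0.0667 0.052 ]
 [0.6577 0.0511 0.052 ]] [0.67022548 0.0657134  0.052     ] 0.0351117109270112 0.015271420835829507
26.006803083996676
t 12.15 at [0.6704 0.0074 0.2082] yaw 26.0 w 0.0600 j7 0.17 F [-0.5  0.2 -0.4]
xyz [ 25.7 -52.5  88.1] rot [0.  0.2 0.5] len 106
```

{"op": "apply_moves", "data": {"increments": [{"xyz": [25,-50,20],"rotation": [0,0,0],"grip": 80},{"xyz": [25,-51,70],"rotation": [0,0,0],"grip": 80},{"xyz": [25,-51,88],"rotation": [0,0,0],"grip": 80},{"xyz": [25,-51,88],"rotation": [0,0,0],"grip": 80}]}}

```text
time: 12.65
ee_pos: [0.6699, 0.0623, 0.1196]
eef_rot: [0.975, 0.223, -0.003, 0.001]
ft_force: [-0.5, 0.2, 1.2]
width: 0.0596
```

```bash
python3 - <<'E'
from h import *
go(.670,.064,.033,26)
c=cam("wrist"); np.save("w10.npy",c,allow_pickle=True); cv2.imwrite("pics/w10.png",c["img"])
E
```

```text
t 12.65 at [0.6699 0.0623 0.1196] yaw 25.8 w 0.0596 j7 0.05 F [-0.5  0.2  1.2]
xyz [ 1.3 -1.5 86.6] rot [ 0.   0.3 -0.2] len 87
```

View pics/w10.png

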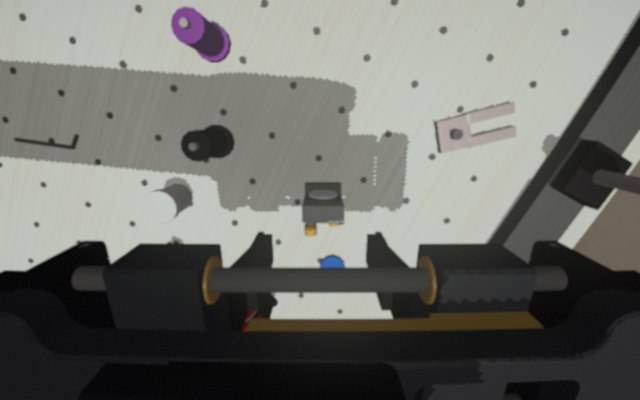

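The mount is at (322,205), centred between the fingers. Descending and gripping.

{"op": "apply_moves", "data": {"increments": [{"xyz": [1,-1.5,40],"rotation": [0,0,0],"grip": 80},{"xyz": [1,-1.5,70],"rotation": [0,0,0],"grip": 80},{"xyz": [1,-1.5,86],"rotation": [0,0,0],"grip": 80},{"xyz": [1,-1.5,86],"rotation": [0,0,0],"grip": 80},{"xyz": [1,-1.5,86],"rotation": [0,0,0],"grip": 255}]}}

```text
time: 13.32
ee_pos: [0.672, 0.0644, 0.037]
eef_rot: [0.975, 0.223, -0.0, 0.001]
ft_force: [0.1, -0.1, 0.3]
width: 0.0554
```

{"op": "apply_moves", "data": {"increments": [{"xyz": [0,0,0],"rotation": [0,0,0],"grip": 255},{"xyz": [0,0,0],"rotation": [0,0,0],"grip": 255},{"xyz": [0,0,0],"rotation": [0,0,0],"grip": 255},{"xyz": [0,0,0],"rotation": [0,0,0],"grip": 255},{"xyz": [0,0,0],"rotation": [0,0,0],"grip": 255}]}}

```text
time: 13.95
ee_pos: [0.6724, 0.0645, 0.0379]
eef_rot: [0.975, 0.223, 0.0, 0.001]
ft_force: [-1.6, -0.4, 6.6]
width: 0.0361
```

```bash
python3 - <<'E'
from h import *
go(.548,-.235,.15,132)
c=cam("wrist"); np.save("w11.npy",c,allow_pickle=True); cv2.imwrite("pics/w11.png",c["img"])
E
```

```text
t 13.95 at [0.6724 0.0645 0.0379] yaw 25.8 w 0.0361 j7 0.02 F [-1.6 -0.4  6.6]
xyz [-242.2  215.8 -111.7] rot [ 0.1 -0.1 73.8] len 343
```

View pics/w11.png

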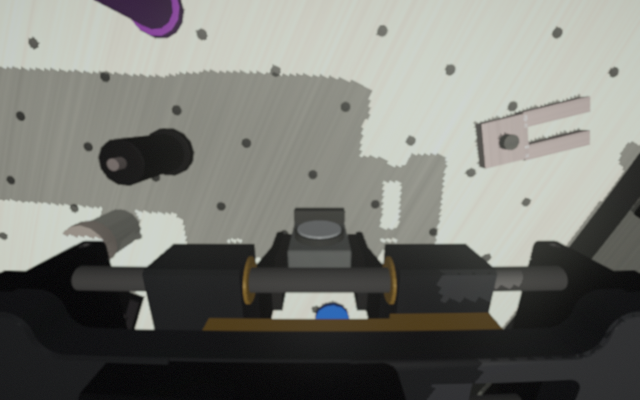

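Gripped at 36 mm, with the mount at (320,240). Lifting and moving to the tray.

{"op": "apply_moves", "data": {"increments": [{"xyz": [0,0,-60],"rotation": [0,0,0],"grip": 255},{"xyz": [0,0,-115],"rotation": [0,0,0],"grip": 255},{"xyz": [-35,31,-118],"rotation": [0,0,10],"grip": 255},{"xyz": [-70,62,-118],"rotation": [0,0,20],"grip": 255},{"xyz": [-105,93,-118],"rotation": [0,0,30],"grip": 255}]}}

```text
time: 14.62
ee_pos: [0.6172, -0.0661, 0.1558]
eef_rot: [0.999, -0.04, 0.001, 0.001]
ft_force: [0.3, -0.3, -0.5]
width: 0.0359
```

```bash
python3 - <<'E'
from h import *
go(.548,-.235,.15,132)
E
```

```text
t 14.62 at [ 0.6172 -0.0661  0.1558] yaw -4.6 w 0.0359 j7 -0.22 F [ 0.3 -0.3 -0.5]
xyz [-55.6 173.9   6.1] rot [ 0.1 -0.1 43.4] len 183
```

{"op": "apply_moves", "data": {"increments": [{"xyz": [-14,44,0],"rotation": [0,0,10.5],"grip": 255},{"xyz": [-28,88,0],"rotation": [0,0,21],"grip": 255},{"xyz": [-42,132,0],"rotation": [0,0,31.5],"grip": 255},{"xyz": [-56,174,0],"rotation": [0,0,42],"grip": 255},{"xyz": [-56,174,0],"rotation": [0,0,43.4],"grip": 255}]}}

```text
time: 15.25
ee_pos: [0.5453, -0.2396, 0.1557]
eef_rot: [0.912, -0.411, 0.001, 0.002]
ft_force: [0.1, -0.3, -1.9]
width: 0.0358
```

{"op": "apply_moves", "data": {"increments": [{"xyz": [0,0,0],"rotation": [0,0,0],"grip": 255}]}}

```text
time: 15.38
ee_pos: [0.5455, -0.2386, 0.1556]
eef_rot: [0.912, -0.41, 0.0, 0.002]
ft_force: [0.5, 1.6, -1.1]
width: 0.0357
```

```bash
python3 - <<'E'
from h import *
go(.548,-.235,.0425,132)
c=cam("wrist"); np.save("w12.npy",c,allow_pickle=True); cv2.imwrite("pics/w12.png",c["img"])
E
```

```text
t 15.38 at [ 0.5455 -0.2386  0.1556] yaw -48.4 w 0.0357 j7 -0.61 F [ 0.5  1.6 -1.1]
xyz [ -1.3  -4.5 113.1] rot [ 0.1 -0.1 -0.4] len 113
```

View pics/w12.png

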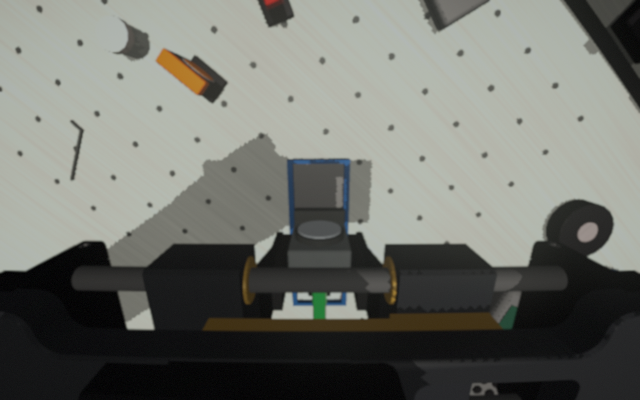

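The mount lines up with the grey bay (320,190). Its knobs face the brass post with clearance to spare. Lowering.

{"op": "apply_moves", "data": {"increments": [{"xyz": [-1,-4.5,20],"rotation": [0,0,0],"grip": 255},{"xyz": [-1,-4.5,60],"rotation": [0,0,0],"grip": 255},{"xyz": [-1,-4.5,95],"rotation": [0,0,0],"grip": 255},{"xyz": [-1,-4.5,105],"rotation": [0,0,0],"grip": 255},{"xyz": [-1,-4.5,108],"rotation": [0,0,0],"grip": 255}]}}

```text
time: 16.05
ee_pos: [0.5481, -0.235, 0.0471]
eef_rot: [0.912, -0.409, -0.0, 0.002]
ft_force: [0.4, 0.1, -1.6]
width: 0.0357
```

```bash
python3 - <<'E'
from h import *
go(.548,-.235,.042,132)
E
```

```text
t 16.05 at [ 0.5481 -0.235   0.0471] yaw -48.3 w 0.0357 j7 -0.66 F [ 0.4  0.1 -1.6]
xyz [-0.1  0.1  5.1] rot [ 0.2 -0.1 -0.3] len 5
```

{"op": "apply_moves", "data": {"increments": [{"xyz": [0,0,3],"rotation": [0,0,0],"grip": 255},{"xyz": [0,0,5.5],"rotation": [0,0,0],"grip": 255},{"xyz": [0,0,5.5],"rotation": [0,0,0],"grip": 255}]}}

```text
time: 16.42
ee_pos: [0.5483, -0.2351, 0.042]
eef_rot: [0.912, -0.409, 0.0, 0.002]
ft_force: [-0.5, -0.3, -1.4]
width: 0.036
```

{"op": "apply_moves", "data": {"increments": [{"xyz": [0,0,0],"rotation": [0,0,0],"grip": 80},{"xyz": [0,0,0],"rotation": [0,0,0],"grip": 80},{"xyz": [0,0,0],"rotation": [0,0,0],"grip": 80},{"xyz": [0,0,-50],"rotation": [0,0,0],"grip": 80},{"xyz": [0,0,-110],"rotation": [0,0,0],"grip": 80}]}}

```text
time: 17.05
ee_pos: [0.5476, -0.2344, 0.1523]
eef_rot: [0.912, -0.409, -0.001, 0.002]
ft_force: [0.7, -0.6, 0.1]
width: 0.0596
```

```bash
python3 - <<'E'
from h import *
go(.5545,-.0725,.16,1.2)
c=cam("wrist"); np.save("w13.npy",c,allow_pickle=True); cv2.imwrite("pics/w13.png",c["img"])
E
```

```text
t 17.05 at [ 0.5476 -0.2344  0.1523] yaw -48.3 w 0.0596 j7 -0.62 F [ 0.7 -0.6  0.1]
xyz [-116.3 -112.8   -8. ] rot [  0.2   0.1 -49.5] len 162
```

View pics/w13.png

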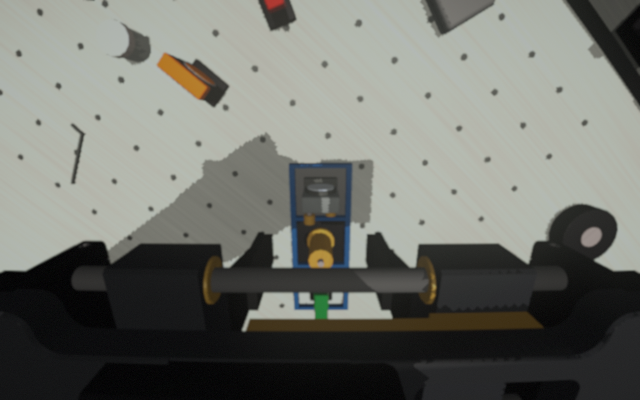

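All three stand in the blue tray: mirror (320,195), brass (320,255), green (320,300). Now the amber holder (180,75).

{"op": "apply_moves", "data": {"increments": [{"xyz": [-23,-22,-8],"rotation": [0,0,-10.5],"grip": 90},{"xyz": [-46,-45,-8],"rotation": [0,0,-21],"grip": 90},{"xyz": [-70,-67,-8],"rotation": [0,0,-31.5],"grip": 90},{"xyz": [-93,-90,-8],"rotation": [0,0,-42],"grip": 90},{"xyz": [-116,-113,-8],"rotation": [0,0,-49.5],"grip": 90}]}}

```text
time: 17.73
ee_pos: [0.5588, -0.0727, 0.169]
eef_rot: [1.0, 0.013, 0.004, 0.004]
ft_force: [-0.3, 0.2, 0.1]
width: 0.0563
```

{"op": "apply_moves", "data": {"increments": [{"xyz": [0,0,0],"rotation": [0,0,0],"grip": 90}]}}

```text
time: 17.85
ee_pos: [0.559, -0.0697, 0.1692]
eef_rot: [1.0, 0.016, 0.005, 0.003]
ft_force: [0.0, -0.0, 1.1]
width: 0.0564
```

```bash
python3 - <<'E'
from h import *
go(.5545,-.0725,.033,1.2)
c=cam("wrist"); np.save("w14.npy",c,allow_pickle=True); cv2.imwrite("pics/w14.png",c["img"])
E
```

```text
t 17.85 at [ 0.559  -0.0697  0.1692] yaw 1.8 w 0.0564 j7 -0.06 F [ 0.  -0.   1.1]
xyz [ -5.8   1.8 136.1] rot [ 0.4 -0.5  0.6] len 136
```

View pics/w14.png

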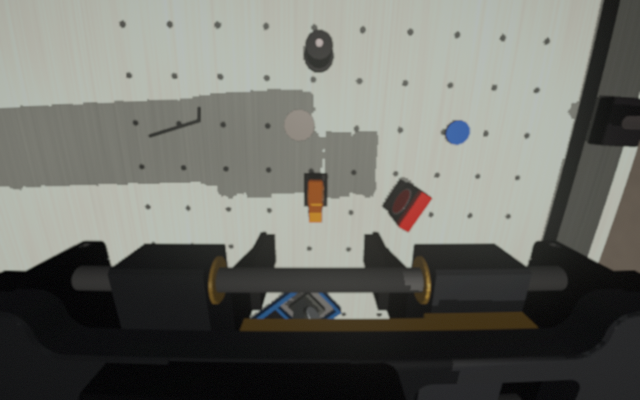

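Amber (315,200) is aligned. Red (408,205) and the lens cap (300,125) are clear of the fingers. Descending with the small tilt corrected.

{"op": "apply_moves", "data": {"increments": [{"xyz": [-6,2,40],"rotation": [0.4,-0.5,0.6],"grip": 95},{"xyz": [-6,2,80],"rotation": [0.4,-0.5,0.6],"grip": 95},{"xyz": [-6,2,115],"rotation": [0.4,-0.5,0.6],"grip": 95},{"xyz": [-6,2,135],"rotation": [0.4,-0.5,0.6],"grip": 95},{"xyz": [-6,2,135],"rotation": [0.4,-0.5,0.6],"grip": 95}]}}

```text
time: 18.52
ee_pos: [0.5535, -0.0754, 0.0331]
eef_rot: [1.0, 0.008, -0.001, -0.0]
ft_force: [-0.5, 0.0, -0.3]
width: 0.0549
```

```bash
python3 - <<'E'
from h import *
go(.5545,-.0725,.034,1.2)
c=cam("wrist"); cv2.imwrite("pics/w15.png",c["img"])
E
```

```text
t 18.52 at [ 0.5535 -0.0754  0.0331] yaw 0.9 w 0.0549 j7 -0.14 F [-0.5  0.  -0.3]
xyz [ 1.1 -2.8 -0.9] rot [-0.   0.1 -0.3] len 3
```

View pics/w15.png

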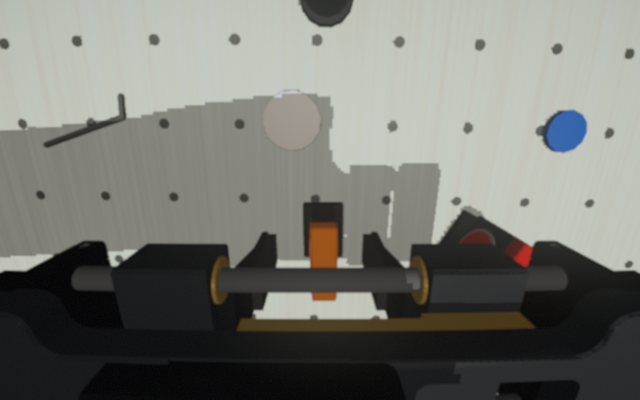

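Amber is centred at (322,262). Closing with a 2 mm correction.

{"op": "apply_moves", "data": {"increments": [{"xyz": [1,-2.5,-1],"rotation": [0,0,0],"grip": 255},{"xyz": [1,-2.5,-1],"rotation": [0,0,0],"grip": 255},{"xyz": [1,-2.5,-1],"rotation": [0,0,0],"grip": 255},{"xyz": [1,-2.5,-1],"rotation": [0,0,0],"grip": 255},{"xyz": [1,-2.5,-1],"rotation": [0,0,0],"grip": 255}]}}

```text
time: 19.2
ee_pos: [0.5554, -0.0727, 0.0354]
eef_rot: [1.0, 0.008, 0.0, 0.0]
ft_force: [0.4, -0.5, -1.0]
width: 0.0142
```

{"op": "apply_moves", "data": {"increments": [{"xyz": [0,0,0],"rotation": [0,0,0],"grip": 255},{"xyz": [0,0,0],"rotation": [0,0,0],"grip": 255},{"xyz": [0,0,0],"rotation": [0,0,0],"grip": 255}]}}

```text
time: 19.58
ee_pos: [0.5553, -0.0727, 0.0353]
eef_rot: [1.0, 0.008, -0.0, 0.0]
ft_force: [0.4, -0.7, -1.3]
width: 0.0138
```

```bash
python3 - <<'E'
from h import *
go(.4597,.345,.15,124.5-90)
E
```

```text
t 19.57 at [ 0.5553 -0.0727  0.0353] yaw 0.9 w 0.0138 j7 -0.15 F [ 0.4 -0.7 -1.3]
xyz [ -88.9 -419.2 -114.8] rot [  0.    0.  -33.6] len 444
```

{"op": "apply_moves", "data": {"increments": [{"xyz": [0,0,-55],"rotation": [0,0,0],"grip": 255},{"xyz": [0,0,-110],"rotation": [0,0,0],"grip": 255},{"xyz": [-10,-48,-120],"rotation": [0,0,-8],"grip": 255},{"xyz": [-21,-100,-120],"rotation": [0,0,-16],"grip": 255},{"xyz": [-32,-155,-120],"rotation": [0,0,-24],"grip": 255}]}}

```text
time: 20.2
ee_pos: [0.5204, 0.0829, 0.1556]
eef_rot: [0.976, 0.218, 0.0, 0.0]
ft_force: [0.1, 0.7, -2.1]
width: 0.0139
```

```bash
python3 - <<'E'
from h import *
go(.4597,.345,.15,124.5-90)
E
```

```text
t 20.20 at [0.5204 0.0829 0.1556] yaw 25.1 w 0.0139 j7 0.05 F [ 0.1  0.7 -2.1]
xyz [  56.3 -263.     5.4] rot [ 0.1 -0.  -9.4] len 269
```

{"op": "apply_moves", "data": {"increments": [{"xyz": [12,-56,0],"rotation": [0,0,-3],"grip": 255},{"xyz": [24,-112,0],"rotation": [0,0,-6],"grip": 255},{"xyz": [36,-168,0],"rotation": [0,0,-9],"grip": 255},{"xyz": [48,-224,0],"rotation": [0,0,-9.5],"grip": 255},{"xyz": [56,-263,0],"rotation": [0,0,-9.5],"grip": 255}]}}

```text
time: 20.82
ee_pos: [0.4581, 0.3474, 0.1554]
eef_rot: [0.954, 0.299, 0.0, 0.0]
ft_force: [-0.4, -0.9, -1.3]
width: 0.0138
```

{"op": "apply_moves", "data": {"increments": [{"xyz": [0,0,0],"rotation": [0,0,0],"grip": 255},{"xyz": [0,0,0],"rotation": [0,0,0],"grip": 255}]}}

```text
time: 21.08
ee_pos: [0.4582, 0.3469, 0.1552]
eef_rot: [0.954, 0.299, 0.0, 0.0]
ft_force: [-0.4, 0.1, -0.4]
width: 0.014
```

```bash
python3 - <<'E'
from h import *
go(.4597,.345,.045,124.5-90)
c=cam("wrist"); np.save("w16.npy",c,allow_pickle=True); cv2.imwrite("pics/w16.png",c["img"])
E
```

```text
t 21.07 at [0.4582 0.3469 0.1552] yaw 34.7 w 0.0140 j7 -0.36 F [-0.4  0.1 -0.4]
xyz [1.000e-01 2.300e+00 1.102e+02] rot [0.  0.  0.2] len 110
```

View pics/w16.png

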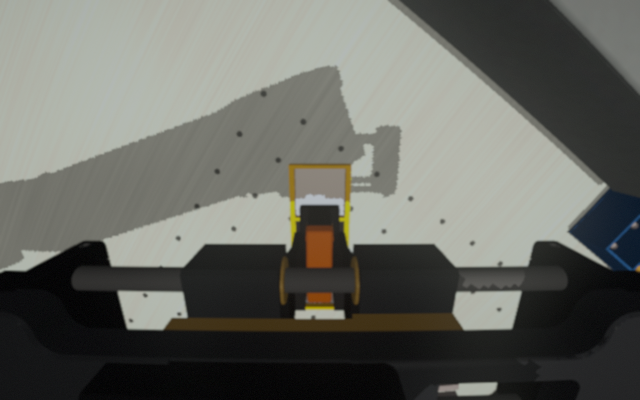

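Amber (320,255) lines up with the white bay (320,185) of the yellow tray. Lowering.

{"op": "apply_moves", "data": {"increments": [{"xyz": [0,2,40],"rotation": [0,0,0],"grip": 255},{"xyz": [0,2,80],"rotation": [0,0,0],"grip": 255},{"xyz": [0,2,100],"rotation": [0,0,0],"grip": 255},{"xyz": [0,2,110],"rotation": [0,0,0],"grip": 255},{"xyz": [0,2,110],"rotation": [0,0,0],"grip": 255}]}}

```text
time: 21.75
ee_pos: [0.4603, 0.3444, 0.0456]
eef_rot: [0.955, 0.298, 0.0, 0.0]
ft_force: [-0.3, 0.6, -0.9]
width: 0.0142
```

```bash
python3 - <<'E'
from h import *
go(.4597,.345,.0392,124.5-90)
E
```

```text
t 21.75 at [0.4603 0.3444 0.0456] yaw 34.6 w 0.0142 j7 -0.43 F [-0.3  0.6 -0.9]
xyz [-0.1 -0.8  6.4] rot [ 0.1 -0.   0.1] len 6
```

{"op": "apply_moves", "data": {"increments": [{"xyz": [0,0,3],"rotation": [0,0,0],"grip": 255},{"xyz": [0,0,6.5],"rotation": [0,0,0],"grip": 255},{"xyz": [0,0,6.5],"rotation": [0,0,0],"grip": 255}]}}

```text
time: 22.12
ee_pos: [0.4605, 0.3445, 0.0394]
eef_rot: [0.955, 0.298, 0.001, 0.0]
ft_force: [1.2, 0.7, -0.1]
width: 0.0134
```

{"op": "apply_moves", "data": {"increments": [{"xyz": [0,0,0],"rotation": [0,0,0],"grip": 120},{"xyz": [0,0,0],"rotation": [0,0,0],"grip": 120},{"xyz": [0,0,0],"rotation": [0,0,0],"grip": 120},{"xyz": [0,0,-50],"rotation": [0,0,0],"grip": 120},{"xyz": [0,0,-110],"rotation": [0,0,0],"grip": 120}]}}

```text
time: 22.75
ee_pos: [0.4597, 0.344, 0.1498]
eef_rot: [0.955, 0.298, -0.001, 0.001]
ft_force: [1.7, 0.5, 0.3]
width: 0.0447
```

```bash
python3 - <<'E'
from h import *
go(.5552,.0718,.15,34.5)
c=cam("wrist"); np.save("w17.npy",c,allow_pickle=True); cv2.imwrite("pics/w17.png",c["img"])
E
```

```text
t 22.75 at [0.4597 0.344  0.1498] yaw 34.7 w 0.0447 j7 -0.36 F [1.7 0.5 0.3]
xyz [-7.620e+01  2.783e+02  1.000e-01] rot [0.  0.1 0.2] len 289
```

View pics/w17.png

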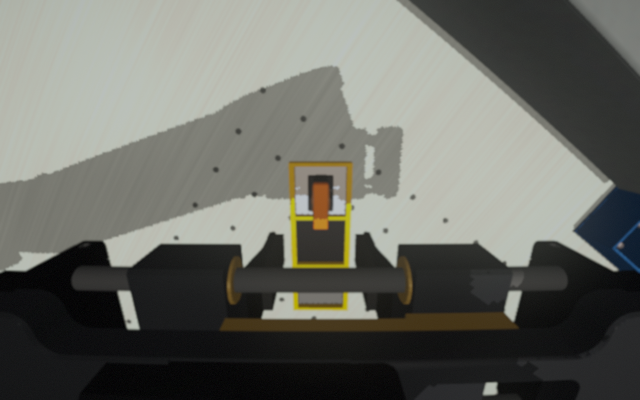

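Amber stands centred in the white bay (320,195). Next is the black post at (0.555, 0.071), keeping the same yaw.

{"op": "apply_moves", "data": {"increments": [{"xyz": [-16,58,0],"rotation": [0,0,0],"grip": 95},{"xyz": [-32,116,0],"rotation": [0,0,0],"grip": 95},{"xyz": [-48,174,0],"rotation": [0,0,0],"grip": 95},{"xyz": [-64,232,0],"rotation": [0,0,0],"grip": 95},{"xyz": [-76,278,0],"rotation": [0,0,0],"grip": 95}]}}

```text
time: 23.42
ee_pos: [0.5583, 0.0725, 0.1583]
eef_rot: [0.955, 0.297, 0.005, -0.001]
ft_force: [1.0, 0.7, 0.1]
width: 0.0546
```

{"op": "apply_moves", "data": {"increments": [{"xyz": [0,0,0],"rotation": [0,0,0],"grip": 95},{"xyz": [0,0,0],"rotation": [0,0,0],"grip": 95}]}}

```text
time: 23.68
ee_pos: [0.5581, 0.0732, 0.1582]
eef_rot: [0.955, 0.297, 0.005, -0.001]
ft_force: [0.1, 1.2, 0.1]
width: 0.0544
```

```bash
python3 - <<'E'
from h import *
go(.5552,.0715,.033,34.5)
c=cam("wrist"); np.save("w18.npy",c,allow_pickle=True); cv2.imwrite("pics/w18.png",c["img"])
E
```

```text
t 23.68 at [0.5581 0.0732 0.1582] yaw 34.6 w 0.0544 j7 0.20 F [0.1 1.2 0.1]
xyz [ -4.5  -0.4 125.2] rot [ 0.1 -0.5  0.1] len 125
```

View pics/w18.png

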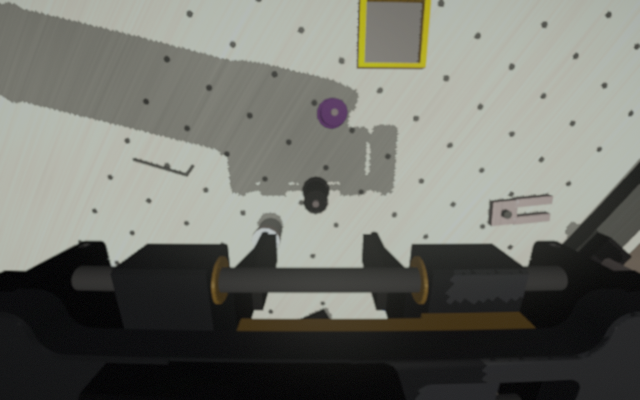

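The black post is at (316,195) between the fingers. By calculation the lens tube (268,225) clears the left finger by about 20 mm. Descending.

{"op": "apply_moves", "data": {"increments": [{"xyz": [-4.5,0,40],"rotation": [0,-0.5,0],"grip": 95},{"xyz": [-4.5,0,80],"rotation": [0,-0.5,0],"grip": 95},{"xyz": [-4.5,0,110],"rotation": [0,-0.5,0],"grip": 95},{"xyz": [-4.5,0,124],"rotation": [0,-0.5,0],"grip": 95},{"xyz": [-4.5,0,124],"rotation": [0,-0.5,0],"grip": 95}]}}

```text
time: 24.35
ee_pos: [0.5548, 0.0731, 0.0341]
eef_rot: [0.954, 0.299, 0.0, 0.0]
ft_force: [0.2, -0.7, 0.1]
width: 0.0543
```

```bash
python3 - <<'E'
from h import *
go(.5552,.0715,.034,34.5)
c=cam("wrist"); cv2.imwrite("pics/w19.png",c["img"])
E
```

```text
t 24.35 at [0.5548 0.0731 0.0341] yaw 34.8 w 0.0543 j7 0.11 F [ 0.2 -0.7  0.1]
xyz [-0.6  1.5  0.1] rot [ 0.  -0.   0.3] len 2
```

View pics/w19.png

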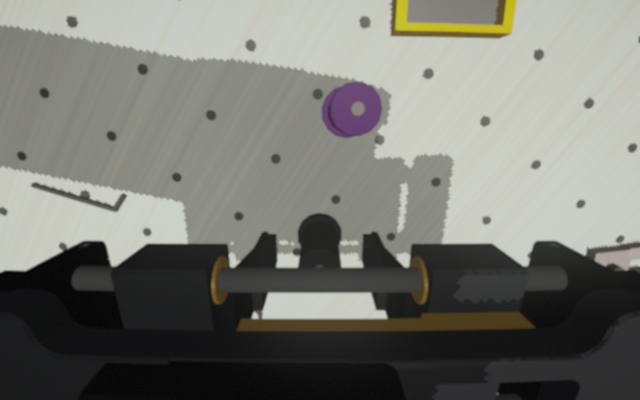

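The post is centred at (320,240). Closing.

{"op": "apply_moves", "data": {"increments": [{"xyz": [0,1.5,0],"rotation": [0,0,0],"grip": 255},{"xyz": [0,1.5,0],"rotation": [0,0,0],"grip": 255},{"xyz": [0,1.5,0],"rotation": [0,0,0],"grip": 255},{"xyz": [0,1.5,0],"rotation": [0,0,0],"grip": 255},{"xyz": [0,1.5,0],"rotation": [0,0,0],"grip": 255}]}}

```text
time: 25.02
ee_pos: [0.5565, 0.0716, 0.0352]
eef_rot: [0.954, 0.299, 0.001, 0.0]
ft_force: [-0.5, -0.9, 3.3]
width: 0.0245
```

{"op": "apply_moves", "data": {"increments": [{"xyz": [0,0,0],"rotation": [0,0,0],"grip": 255},{"xyz": [0,0,0],"rotation": [0,0,0],"grip": 255}]}}

```text
time: 25.28
ee_pos: [0.5564, 0.0716, 0.0352]
eef_rot: [0.954, 0.299, 0.001, 0.0]
ft_force: [-0.9, -0.7, 1.5]
width: 0.0241
```

```bash
python3 - <<'E'
from h import *
go(.4935,.297,.15,34.5)
E
```

```text
t 25.27 at [0.5564 0.0716 0.0352] yaw 34.7 w 0.0241 j7 0.12 F [-0.9 -0.7  1.5]
xyz [  76.9 -220.9 -114.9] rot [ 0.1 -0.1  0.2] len 261
```

{"op": "apply_moves", "data": {"increments": [{"xyz": [0,0,-55],"rotation": [0,0,0],"grip": 255},{"xyz": [0,0,-110],"rotation": [0,0,0],"grip": 255},{"xyz": [18,-52,-115],"rotation": [0,0,0],"grip": 255},{"xyz": [36,-104,-115],"rotation": [0,0,0],"grip": 255},{"xyz": [54,-156,-115],"rotation": [0,0,0],"grip": 255}]}}

```text
time: 25.9
ee_pos: [0.5111, 0.2318, 0.1501]
eef_rot: [0.954, 0.298, 0.001, 0.0]
ft_force: [1.2, 0.0, -1.5]
width: 0.0242
```

{"op": "apply_moves", "data": {"increments": [{"xyz": [20,-58,0],"rotation": [0,0,0],"grip": 255},{"xyz": [20,-58,0],"rotation": [0,0,0],"grip": 255},{"xyz": [20,-58,0],"rotation": [0,0,0],"grip": 255},{"xyz": [20,-58,0],"rotation": [0,0,0],"grip": 255}]}}

```text
time: 26.4
ee_pos: [0.4953, 0.2893, 0.1498]
eef_rot: [0.955, 0.297, 0.001, 0.001]
ft_force: [-0.2, -0.7, -0.9]
width: 0.0244
```

```bash
python3 - <<'E'
from h import *
go(.4935,.297,.045,34.5)
c=cam("wrist"); np.save("w20.npy",c,allow_pickle=True); cv2.imwrite("pics/w20.png",c["img"])
E
```

```text
t 26.40 at [0.4953 0.2893 0.1498] yaw 34.6 w 0.0244 j7 -0.24 F [-0.2 -0.7 -0.9]
xyz [  2.8  -7.6 104.8] rot [ 0.1 -0.1  0.1] len 105
```

View pics/w20.png

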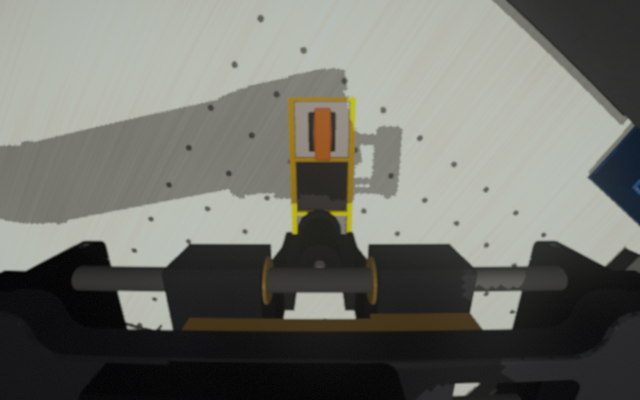

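The post (320,235) is over the tray, with amber (322,132) ahead. I'll shift 8 mm and lower.

{"op": "apply_moves", "data": {"increments": [{"xyz": [3,-7.5,15],"rotation": [0,0,0],"grip": 255},{"xyz": [3,-7.5,55],"rotation": [0,0,0],"grip": 255},{"xyz": [3,-7.5,90],"rotation": [0,0,0],"grip": 255},{"xyz": [3,-7.5,103],"rotation": [0,0,0],"grip": 255},{"xyz": [3,-7.5,103],"rotation": [0,0,0],"grip": 255}]}}

```text
time: 27.08
ee_pos: [0.4933, 0.297, 0.0463]
eef_rot: [0.955, 0.297, 0.0, 0.001]
ft_force: [0.3, -0.4, -1.5]
width: 0.0242
```

```bash
python3 - <<'E'
from h import *
go(.4935,.297,.0392,34.5)
E
```

```text
t 27.07 at [0.4933 0.297  0.0463] yaw 34.6 w 0.0242 j7 -0.33 F [ 0.3 -0.4 -1.5]
xyz [0.1 0.1 7.1] rot [0.1 0.  0.1] len 7
```

{"op": "apply_moves", "data": {"increments": [{"xyz": [0,0,3],"rotation": [0,0,0],"grip": 255},{"xyz": [0,0,7.3],"rotation": [0,0,0],"grip": 255},{"xyz": [0,0,7.3],"rotation": [0,0,0],"grip": 255},{"xyz": [0,0,7.3],"rotation": [0,0,0],"grip": 255}]}}

```text
time: 27.58
ee_pos: [0.4935, 0.297, 0.0393]
eef_rot: [0.955, 0.297, 0.0, 0.001]
ft_force: [-0.2, 0.2, 0.0]
width: 0.0242
```

{"op": "apply_moves", "data": {"increments": [{"xyz": [0,0,0],"rotation": [0,0,0],"grip": 100},{"xyz": [0,0,0],"rotation": [0,0,0],"grip": 100},{"xyz": [0,0,0],"rotation": [0,0,0],"grip": 100},{"xyz": [0,0,-50],"rotation": [0,0,0],"grip": 100},{"xyz": [0,0,-110],"rotation": [0,0,0],"grip": 100}]}}

```text
time: 28.2
ee_pos: [0.4927, 0.2967, 0.1498]
eef_rot: [0.955, 0.297, -0.001, 0.001]
ft_force: [1.3, -0.3, 0.3]
width: 0.0524
```

```bash
python3 - <<'E'
from h import *
go(.35,.3,.25)
c=cam("wrist"); np.save("w21.npy",c,allow_pickle=True); cv2.imwrite("pics/w21.png",c["img"])
E
```

```text
t 28.20 at [0.4927 0.2967 0.1498] yaw 34.6 w 0.0524 j7 -0.26 F [ 1.3 -0.3  0.3]
xyz [-115.9  -83.5 -100.1] rot [0.1 0.1 0. ] len 174
```

View pics/w21.png

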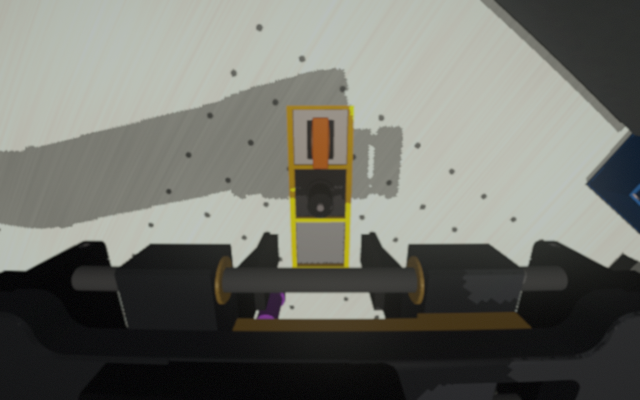

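The yellow kit is in place: amber (320,140), black post (320,195). I'll raise the arm, back it off, and check everything in the fixed cameras.

{"op": "apply_moves", "data": {"increments": [{"xyz": [0,0,-50],"rotation": [0,0,0],"grip": 100},{"xyz": [-40,-25,-100],"rotation": [0,0,0],"grip": 100},{"xyz": [-80,-55,-130],"rotation": [0,0,0],"grip": 100},{"xyz": [-116,-84,-130],"rotation": [0,0,0],"grip": 100},{"xyz": [-116,-84,-130],"rotation": [0,0,0],"grip": 100}]}}

```text
time: 28.88
ee_pos: [0.3484, 0.3037, 0.2884]
eef_rot: [0.954, 0.299, 0.006, 0.001]
ft_force: [0.3, 0.2, 0.1]
width: 0.0528
```

```bash
python3 - <<'E'
from meas import *
for n in ["scene","side"]:
    c=cam(n); np.save(n+"9.npy",c,allow_pickle=True); cv2.imwrite(f"pics/{n}9.png",c["img"])
E
```

```text
(no output)
```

View pics/scene9.png

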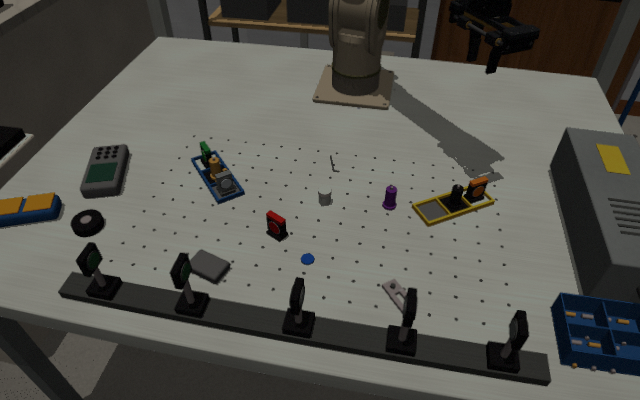

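View pics/side9.png

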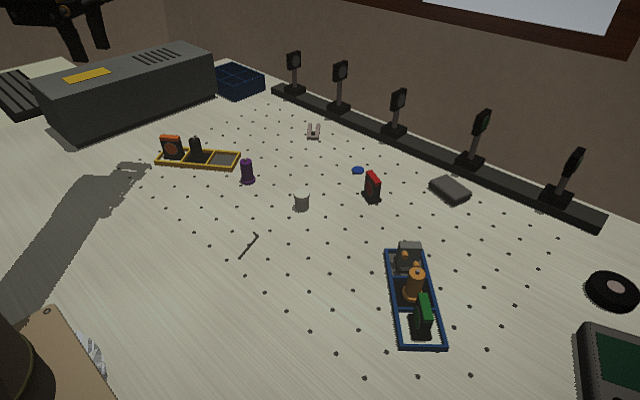

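All five stand in their bays, and the red holder and lens tube look untouched. One numeric check of height, position and tilt follows.

```bash
python3 - <<'E'
from meas import *
trays={"blue":(np.array([.503,-.275]),222.),"yellow":(np.array([.4935,.297]),124.5)}
tg=dict(green=("blue",60,.060),brass=("blue",0,.056),mirror=("blue",-60,.056),amber=("yellow",60,.060),black=("yellow",0,.056))
for n in ["scene","side"]:
    c=np.load(n+"9.npy",allow_pickle=True).item(); P=cloud(c).reshape(-1,3)
    c0=np.load(n+"0.npy",allow_pickle=True).item()
    o=-c["R"].T@c["t"]
    for k,(t,x,zt) in tg.items():
        ctr,a=trays[t]; a=np.radians(a); ex=np.array([np.cos(a),np.sin(a)]); ey=np.array([-ex[1],ex[0]])
        u=(P[:,:2]-ctr)@ex*1000; v=(P[:,:2]-ctr)@ey*1000
        m=(abs(u-x)<30)&(abs(v)<30)&(P[:,2]>.018)
        zz=np.percentile(P[m,2],98); top=m&(abs(P[:,2]-zt-(0.002 if n=="scene" else 0))<.004)
        print(n,k,"ztop %.4f"%zz,"exp",zt if "post" not in k and k not in("brass","black") else .062,"top u,v (bay-rel) %.1f %.1f"%(np.median(u[top])-x,np.median(v[top])),"ext",np.round(np.ptp(np.c_[u[top],v[top]],axis=0),0),top.sum())
    for k,b in (dict(red=(264,210,290,240),lens=(317,186,333,207)) if n=="scene" else dict(red=(362,168,384,206),lens=(292,190,311,213))).items():
        x0,y0,x1,y1=b; A=cloud(c)[y0:y1,x0:x1].reshape(-1,3);B=cloud(c0)[y0:y1,x0:x1].reshape(-1,3)
        print(n,k,"shift mm",((A[A[:,2]>.012].mean(0)-B[B[:,2]>.012].mean(0))*1000).round(2))
E
```

```text
scene green ztop 0.0638 exp 0.06 top u,v (bay-rel) -6.2 1.2 ext [44. 14.] 71
scene brass ztop 0.0629 exp 0.062 top u,v (bay-rel) -6.2 3.2 ext [24. 23.] 55
scene mirror ztop 0.0595 exp 0.056 top u,v (bay-rel) -1.2 1.4 ext [31. 36.] 92
scene amber ztop 0.3958 exp 0.06 top u,v (bay-rel) -4.5 -1.1 ext [44. 16.] 90
scene black ztop 0.0625 exp 0.062 top u,v (bay-rel) -1.9 -1.6 ext [23. 25.] 63
scene red shift mm [-0.04 -0.05  0.13]
scene lens shift mm [ 0.02 -0.04  0.24]
side green ztop 0.0610 exp 0.06 top u,v (bay-rel) 1.4 0.4 ext [44. 14.] 301
side brass ztop 0.0613 exp 0.062 top u,v (bay-rel) 1.5 -0.6 ext [26. 24.] 175
side mirror ztop 0.0569 exp 0.056 top u,v (bay-rel) 3.6 -2.0 ext [30. 36.] 207
side amber ztop 0.0621 exp 0.06 top u,v (bay-rel) -3.7 4.2 ext [45. 18.] 101
side black ztop 0.0615 exp 0.062 top u,v (bay-rel) -2.8 4.5 ext [27. 23.] 59
side red shift mm [-0.01 -0.08  0.14]
side lens shift mm [ 0.05  0.14 -0.29]
```

```bash
python3 - <<'E'
from h import *
print(r.read_state()["time"]); print(r.close_job())
E
```

```text
28.975
the job is handed in; nothing more can be done
None
```

I made up both kits and handed the job in at about 29 s of the 112 s. The green filter holder, brass post and mirror mount are in the blue tray's white, black and grey bays. The amber filter holder and black post are in the yellow tray's white and black bays.

**Final checks (scene and side cameras):**
- **Position:** every top face lies within about 6 mm of its bay centre along both tray axes, against the 15 mm allowed. The two cameras disagree with each other by up to about 8 mm.
- **Height:** tops were within about 1 mm of the expected height for four pieces in the side view. Amber read 2 mm high, and the scene view, which read heights 2 mm high at the start, gave up to 4 mm. That fits all five sitting flat on the bay floors. One scene reading for amber, 0.396 m, I took to be the raised arm in that line of sight and ignored.
- **Upright:** I judged tilt from the pictures and these heights only, and did not measure it as an angle.
- **Left alone:** the red holder and lens tube moved less than 0.3 mm, which is within noise. The purple look-alike was not touched.

The gripper was clear of everything at hand-in.

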